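# Let the table easel down to its lowest notch

### The arm

A 6-joint arm with a two-finger parallel gripper is mounted at the origin on a cart in front of the work surface, level with it; the furniture and walls round the work are solid. World frame = base frame: x ahead of the robot, y to its left, z up, the work surface at z = 0. Lengths are in m, angles in rad, forces in N, time in s.
With the tool pointing down it reaches from about 0.35 to 0.95 m from the base axis. Payload 17.4 kg.
Tool frame: the origin (TCP) lies midway between the tips of the shut fingers; the grasp point (between the pads) lies 19 mm behind it (arm.grip_depth is the distance from the TCP to the grasp point, in m); z points along the fingers, y is the line along which they close (so a half turn about z gives the same grasp; the last joint's range is limited). The gripper opens to 93 mm and grips with 3 to 60 N. Pads are 15 mm wide; open, the fingers measure 128 mm over their backs; the gripper's body (75 mm by 188 mm) begins 65 mm behind the grasp point.
Start: joints at [-0.038, 0.116, 1.442, -0, 1.584, -0.038], TCP at [0.675, -0, 0.219] pointing down, gripper open.
Joint ranges: [-2.83, 2.83], [-0.83, 2.19], [0.07, 2.5], [-1.14, 4.28], [0.01, 3], [-2.97, 2.97]. Speed limits (rad/s): [1.89, 1.89, 2.22, 3.14, 3.14, 3.14].

### API

Orientations are given as a unit quaternion [x, y, z, w].
In Python, from cell import arm gives the robot as it stands.
- The arm moves only by the tool servo_tool, never from a script. Its arguments are lists of equal length, an entry for each row: "slide": the shift along the tool's x, y, z normalised to -1 to 1, where 1 is 0.04 m, a list of three; "angular": the turn, a rotation vector about the tool's x, y, z normalised to -1 to 1, where 1 is 6 degrees, a list of three. A call has 1 to 10 rows; each row shifts and turns the commanded pose from where the row before left it, along the tool's axes as they then stand; what a row does not reach is not made up. A row lasts 1/12 s, in which the tool goes at most 41.7 mm and 7.16 degrees, less where a joint would pass 70% of its speed; a pose out of reach is approached as far as the arm can. A call with a number of a shift or a turn outside -1 to 1 is refused whole. A call with a gripper value outside its range is refused whole. "jaw" is the gripper command: -1 is fully open, 1 is shut, values between are in proportion, set as the call begins (left out, the last holds). The fingers move at their own pace and stop on an object; the grip force is fixed at half the most. Time passes only in rows, so rows that do not move let the fingers close. It gives the time, the measured TCP pose, the force, the opening and the grip force at its end, in the units of the state.
- arm.sense(): the state, without advancing time (a new reading comes with each control period).
- arm.camera(name): name is "scene" or "side" or "wrist"; returns the picture (420x560x3 uint8, red, green, blue); there is no depth.
- arm.calibration(name): a dict with "intrinsics" (3x3 intrinsics, pixels), "dist_coeffs" ([k1, k2, p1, p2, k3] as OpenCV has them; the pictures are not rectified), "position" and "orientation" of the camera in the world; the wrist camera has in their place "hand_eye" (4x4, takes a point from camera to tool coordinates, whose origin is the TCP and whose axes are the flange's). Camera axes: x right, y down, z forward; pixel columns grow to the right and rows downward; lengths in m; the calibration is good to about 2 mm. A picture is of the moment at which its call begins: read the wrist's pose just before it. calibration takes no time and is no camera call.
- arm.close_job(): hands the job in; it is judged then, once.
The state is a dict: "clock": time; "joint_pos": joint angles; "qd": joint speeds; "joint_torque": joint torques, N m; "tcp_pos": TCP position; "ee_rot": TCP orientation; "wrist_force": force on the tool from outside, world axes, zero at the start; "wrist_torque": the same for the moment, N m; "finger_gap": finger opening in m; "finger_force": force on a finger pad.
Only numpy, scipy, OpenCV 4.12 (cv2) and the standard library are available. Lean on these libraries where they do the work, as an engineer would, in place of code of your own. Each camera call takes 0.05 s, during which the arm holds its last target. There are 200 camera calls.

### The job

The canvas on the small table easel is too high: bring it down to the lowest notch. Take the wooden-handled steel rod from its rest, slip its end under the tail of the ratchet pawl at the front of the mast, lift the pawl gently off the rack, without forcing it against its stop, so that the mast can sink, and let the pawl drop back in so that it catches the mast in the lowest notch. Then lay the rod back in its rest; do not touch the easel with the gripper, and leave the other things where they stand.

Things in the scene. Friction and masses are not known exactly. Their poses are not given: they have to be found in the camera images.
- easel: Small wooden table easel fixed on the stone slab, 118 mm wide, 0.45 m high, with a canvas 160 x 150 mm clamped on its sliding mast. Origin: at slab level (world z 0.016), on the centre line, below the face of the steel rack on the mast. Own x points to the back (the front, with canvas and catch, faces -x), z up. Its feet, 18 mm high, reach forward to x -105 mm; the ledge to x -40 mm.
- mouth (a point): Centre of the front opening of the catch housing, a dark steel box below the ledge, open to the front and top, at easel x -70, y 0, z 135.5 mm. Its cheek plates, 18 mm apart, reach from z 122 to 146 mm in front, to 168 mm behind x -38 mm. The rod goes in here level, along the easel's +x, its axis about at this height. The rod must never press on any part of the easel with more than 12 N.
- sill (a point): Middle of the front edge of the housing's fixed sill, on its top (easel x -69, z 131 mm); it runs back to x -33 mm. Over it lies the pawl's tail, a steel bar 12 mm wide, flat below to x -62 mm, then a turned-up lip to x -68 mm. The tail is clamped on with a screw and stands differently each time: its front underside is at z 140 to 146 mm. Put the rod's tip at x about -54 mm, never past -35 mm.
- pivot (a point): Pin on which the pawl hangs (easel x -14, z 155 mm, along y): its beak points down and back into the rack, its tail forward. The load holds the beak on a slightly hooked tooth: dragging it out takes 4 to 9 N of lift under the front of the tail; then the force drops suddenly to under 2 N and the mast sinks. A light spring brings the pawl back when it is let go after that.
- stop_pin (a point): Thin brass pin across the housing above the root of the tail (easel x -22, z 164 mm): the stop that the pawl meets a little after it has come free (free at about 0.12 rad, stop at 0.16 rad). While the mast sinks the rod must not press on any part of the easel with more than 5 N.
- mast (a joint): Height of the mast (about 0.5 kg with ledge and canvas) over its bottom stop, m. The pawl can catch it at 0.020 (the lowest notch), 0.034, 0.048 and 0.062, where it starts. While the pawl is held clear a damper lets it sink by itself at 8 to 16 mm/s; let go, the pawl catches it at the next notch below. Below 0.020 there is no notch, and the mast does not come up again by itself.
- rod: Release rod, 178 mm long, 80 g: dark wooden handle 92 mm long, 15 mm wide, 17 mm high, brass ferrule, round steel shank 7 mm thick, 86 mm long. Origin: on the axis where handle and shank meet; x points to the tip (+86 mm), the handle ends at -92 mm. It lies level in the rest, its axis 36 mm over the rest's foot. Grip it across the handle close to the ferrule, at x about -18 mm.
- rod_tip (a point): Tip of the rod's steel shank, on its axis.
- rod_rest: Wooden brush rest fixed on the slab, 130 x 40 mm, with two notched uprights at its own x -76 mm (carries the handle, notch 21 mm wide) and +36 mm (carries the shank, notch 12 mm wide); the notches are 10 mm deep, and between the uprights there is only its 8 mm base board. Origin: under it at slab level (z 0.016), straight below the rod's origin as it lies there; x along the rod, towards its tip.
- glass_muller: Bystander: glass muller 50 mm wide, 76 mm high, standing loose on the slab. Origin at its foot.
- pumice: Bystander: dark pumice stone, 41 x 48 x 24 mm, loose on the slab. Origin at its underside.
- paint_tube_2: Bystander: paint tube, 27 x 100 x 19 mm, loose on the table. Origin at its underside.
- jar_small_3: Bystander: small glass jar with a dark lid, 39 mm wide, 55 mm high, loose on the table. Origin at its foot.

How it is judged:
On the way, in this order (a step that is already met when the one before it is completed fails the run):
1. The rod holds the pawl off the rack and the mast sinks (velocity of joint mast below -0.004 m/s and contact force between rod and easel above 0.1 N), for 0.2 s.
2. The mast rests in the lowest notch, caught by the pawl (value of joint mast between 0.018 and 0.0225 m and velocity of joint mast above -0.001 m/s), for 0.3 s.
At the end, for the whole second after the job is handed in: The mast stands in its lowest notch (0.020 m over its bottom stop, within about 2 mm), caught by the pawl and no longer sinking. The rod lies released and still in both notches of its rest, within 25 mm along the rest of its middle position and in line with it (all of step 2 and x of rod in the frame of rod_rest between -0.025 and 0.025 m and y of rod in the frame of rod_rest between -0.008 and 0.008 m and z of rod in the frame of rod_rest between 0.03 and 0.041 m and angle between the x axis of rod and the x axis of rod_rest, either way round below 0.12 rad and linear speed of rod below 0.02 m/s); the robot touches nothing.
It fails at once if the rod presses on the easel with more than 12 N (contact force between rod and easel above 12 N).
It fails at once if while the mast sinks, the rod presses on the easel with more than 5 N, as when it forces the pawl against its stop pin (velocity of joint mast below -0.004 m/s and contact force between rod and easel above 5 N).
It fails at once if the gripper's fingers or the arm press on the easel (contact force between any of the fingers, the arm and easel above 1 N).
It fails at once if a bystander is moved by more than 20 mm (distance of any of glass_muller, pumice, paint_tube_2, jar_small_3 from where it was at the start of the episode above 0.02 m).
It also fails if it takes over 64 s, if anything falls off the work surface, if the arm or the gripper's body presses on something with over 40 N, if the wrist force passes 120 N, or if a joint passes its speed limit or range.

## Working session

There is one attempt and no reset: what is moved stays moved. The work goes in short steps, Python scripts to look and compute and a tool call to move; the robot and the scene stay as the last step left them, time stands still between calls to the robot, and variables do not carry over. Pictures are saved under pics/ and viewed, at most 10 in all, crops included, and the job is handed in when it is done.

Besides the shell and the picture viewer there is one more tool, called after "Emit:" as name(argument=value, ...) on one line, values as JSON. servo_tool: Moves the arm, as the interface text tells. Scaled input: -1 to 1 covers 0.04 m each way for a shift and 6 degrees each way for a turn. Its arguments: {"type":"object","properties":{"slide":{"type":"array"},"angular":{"type":"array"},"jaw":{"type":"number"}},"required":["slide","angular"]}

```bash
mkdir -p pics; python3 - <<'E'
from cell import arm
import cv2,numpy as np
s=arm.sense();print({k:np.round(v,3).tolist() for k,v in s.items()})
for n in("scene","side","wrist"):
    im=arm.camera(n);cv2.imwrite(f"pics/{n}0.png",im[:,:,::-1])
    c=arm.calibration(n);print(n,{k:np.round(v,4).tolist() for k,v in c.items()})
a=[cv2.imread(f"pics/{n}0.png") for n in("scene","side")]
E
```

```text
{'clock': 0.0, 'joint_pos': [-0.038, 0.116, 1.442, -0.0, 1.584, -0.038], 'qd': [-0.0, -0.0, 0.0, -0.001, -0.0, 0.0], 'joint_torque': [-0.002, -72.127, -62.261, 0.078, 0.024, -0.0], 'tcp_pos': [0.675, -0.0, 0.218], 'ee_rot': [0.707, 0.707, -0.0, -0.0], 'wrist_force': [0.839, -0.335, 0.371], 'wrist_torque': [0.032, 0.013, -0.052], 'finger_force': 0.0, 'finger_gap': 0.093}
scene {'intrinsics': [[429.5049, 0.0, 277.8337], [0.0, 429.5049, 209.4395], [0.0, 0.0, 1.0]], 'dist_coeffs': [-0.0631, 0.0, 0.0, 0.0, 0.0], 'position': [-0.0367, -0.6255, 0.4774], 'orientation': [0.7748, -0.3321, 0.2113, -0.4947]}
side {'intrinsics': [[507.6936, 0.0, 280.7443], [0.0, 507.6936, 207.5716], [0.0, 0.0, 1.0]], 'dist_coeffs': [-0.1869, 0.0, 0.0, 0.0, 0.0], 'position': [0.203, 0.5369, 0.6811], 'orientation': [-0.2052, 0.8819, -0.4157, 0.0857]}
wrist {'intrinsics': [[295.2433, 0.0, 284.8681], [0.0, 295.2433, 213.9966], [0.0, 0.0, 1.0]], 'dist_coeffs': [0.0072, 0.0, 0.0, 0.0, 0.0], 'hand_eye': [[-0.0004, -0.9656, -0.2602, 0.072], [1.0, -0.0002, -0.0005, -0.001], [0.0004, -0.2602, 0.9656, -0.1658], [0.0, 0.0, 0.0, 1.0]]}
```

View pics/scene0.png

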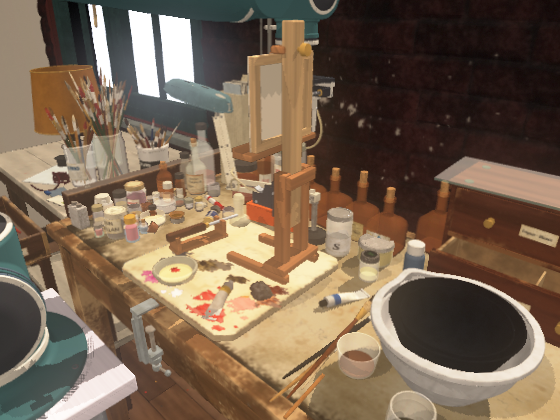

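View pics/side0.png

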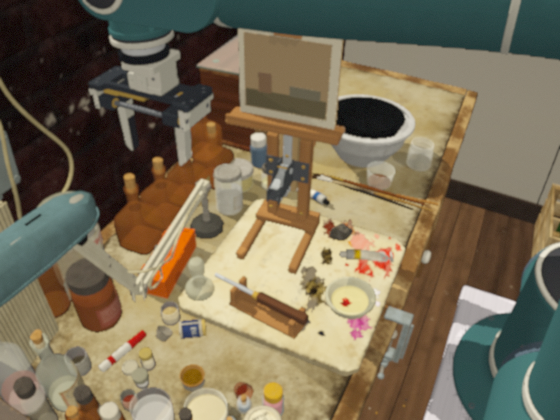

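View pics/wrist0.png

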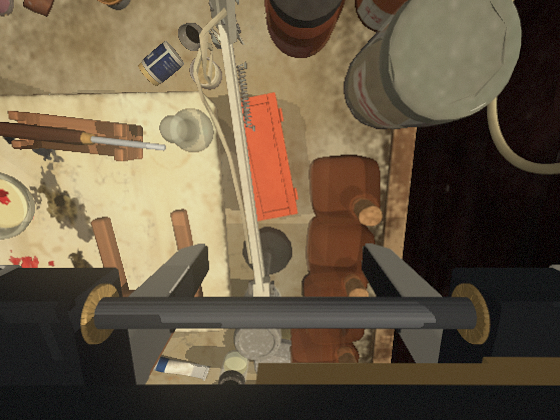

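The scene view shows the rest at about (200,233) and the easel at (285,260). The side view shows the rod from (220,278) to (305,320), with the housing at about (283,180). The wrist view shows the rod tip at about (165,148).

```bash
python3 - <<'E'
import cv2,numpy as np
S,D,W=[cv2.imread(f"pics/{n}0.png") for n in("scene","side","wrist")]
def crop(im,x,y,w,h,k):
    c=cv2.resize(im[y:y+h,x:x+w],None,fx=k,fy=k,interpolation=cv2.INTER_CUBIC)
    for i in range(0,w,10):
        if (x+i)%10==0: cv2.line(c,(i*k,0),(i*k,6 if (x+i)%50 else 14),(255,0,255),1); 
        if (x+i)%50==0: cv2.putText(c,str(x+i),(i*k+2,24),0,.4,(255,0,255),1)
    for j in range(0,h,10):
        cv2.line(c,(0,j*k),(6 if (y+j)%50 else 14,j*k),(255,0,255),1)
        if (y+j)%50==0: cv2.putText(c,str(y+j),(16,j*k+4),0,.4,(255,0,255),1)
    return c
m=np.zeros((600,800,3),np.uint8)
def put(c,x,y): m[y:y+c.shape[0],x:x+c.shape[1]]=c
put(crop(D,200,260,130,90,3),0,0)     # 390x270
put(crop(D,220,110,130,160,3)[:480],400,0) # 390x480
put(crop(W,0,90,200,100,2),0,280)       # 440x200
put(crop(S,160,210,90,50,3),0,480-0+0-0) if 0 else None
cv2.imwrite("pics/m1.png",m)
m2=np.zeros((600,800,3),np.uint8);m=m2
put(crop(S,150,210,100,60,4),0,0)
put(crop(S,220,140,110,150,4),360,0) if 0 else put(crop(S,220,150,100,140,4),400,0)
put(crop(W,80,200,130,90,3),0,260)
cv2.imwrite("pics/m2.png",m2)
E
```

```text
(no output)
```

View pics/m1.png

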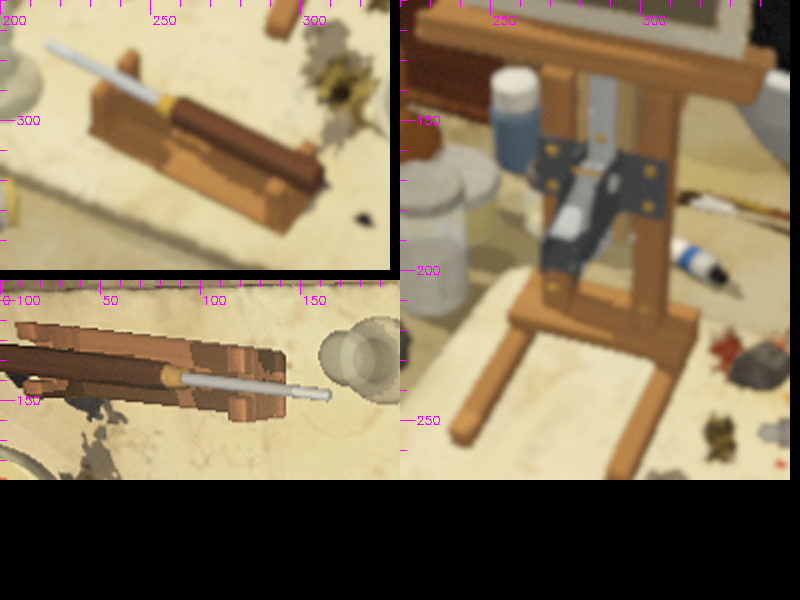

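View pics/m2.png

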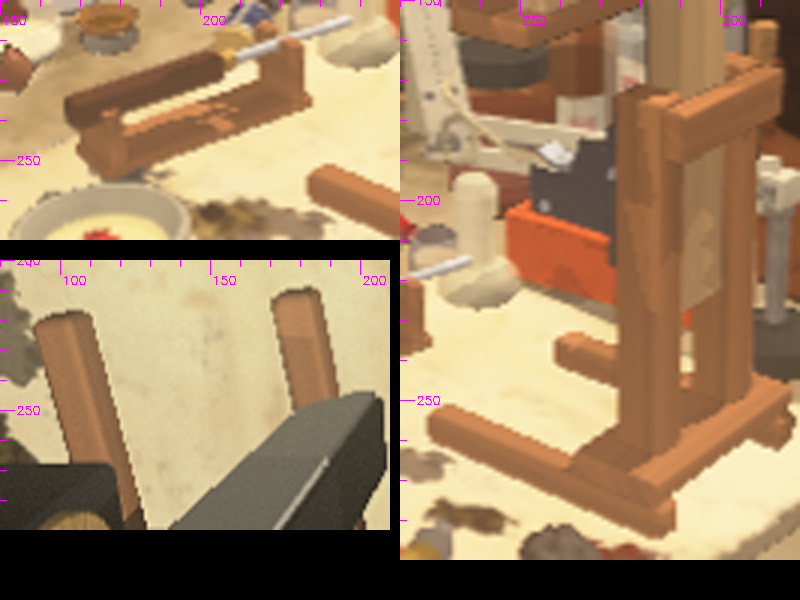

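Side view: rod tip (214.5,274.5), handle end (305,320), foot front ends (241,255) and (293,268), pawl lip about (277,184). Wrist view: tip (164.5,147.5), foot-top front edges about (101,219) and (179,211). Scene view: tip (237.5,215), handle end (167.5,237).

```bash
cat > h.py <<'E'
import numpy as np,cv2
from scipy.spatial.transform import Rotation as R
from cell import arm
def pose(n,s=None):
    c=arm.calibration(n);K=np.array(c["intrinsics"]);d=np.array(c["dist_coeffs"],float)
    if n=="wrist":
        T=np.eye(4);T[:3,:3]=R.from_quat(s["ee_rot"]).as_matrix();T[:3,3]=s["tcp_pos"]
        T=T@np.array(c["hand_eye"]);return K,d,T[:3,:3],T[:3,3]
    return K,d,R.from_quat(c["orientation"]).as_matrix(),np.array(c["position"])
def ray(p,px):
    K,d,M,t=p;u=cv2.undistortPoints(np.array([[px]],float),K,d)[0,0]
    v=M@[u[0],u[1],1];return t,v/np.linalg.norm(v)
def onz(p,px,z): t,v=ray(p,px);return t+v*(z-t[2])/v[2]
def tri(*obs):
    A=np.zeros((3,3));b=np.zeros(3)
    for p,px in obs:
        t,v=ray(p,px);P=np.eye(3)-np.outer(v,v);A+=P;b+=P@t
    x=np.linalg.solve(A,b);return x
def proj(p,X):
    K,d,M,t=p;r=cv2.Rodrigues(M.T)[0];return cv2.projectPoints(np.atleast_2d(np.array(X,float)),r,-M.T@t,K,d)[0][:,0]
E
python3 - <<'E'
from h import *
s=arm.sense();S,D,W=pose("scene"),pose("side"),pose("wrist",s)
np.set_printoptions(precision=4,suppress=True)
print("tip",onz(D,(214.5,274.5),.052),onz(W,(164.5,147.5),.052),onz(S,(237.5,215),.052),tri((D,(214.5,274.5)),(W,(164.5,147.5)),(S,(237.5,215))))
print("end",onz(D,(305,320),.052),onz(S,(167.5,237),.052))
print("junc",onz(D,(253,293),.052),onz(W,(91,137),.052),onz(S,(207.5,224),.052))
for w in [(91,220),(111,215),(171,214),(186,210)]: print("foot W",w,onz(W,w,.034))
print("foot side", onz(D,(241,253),.034),onz(D,(293,266),.034))
# feet sides
print("footlines",onz(W,(128,287),.034),onz(W,(110.5,215.5),.034),onz(W,(171,214),.034),onz(W,(178.5,250),.034))
E
```

```text
tip [0.5424 0.059  0.052 ] [0.5416 0.0581 0.052 ] [0.5406 0.0532 0.052 ] [0.5426 0.0574 0.0505]
end [0.3685 0.078  0.052 ] [0.3701 0.0794 0.052 ]
junc [0.4659 0.0655 0.052 ] [0.4632 0.0691 0.052 ] [0.4647 0.0667 0.052 ]
foot W (91, 220) [ 0.4348 -0.03    0.034 ]
foot W (111, 215) [ 0.4603 -0.0236  0.034 ]
foot W (171, 214) [ 0.5338 -0.0223  0.034 ]
foot W (186, 210) [ 0.5526 -0.0172  0.034 ]
foot side [ 0.5369 -0.0215  0.034 ] [ 0.4399 -0.0344  0.034 ]
footlines [ 0.4676 -0.1215  0.034 ] [ 0.4596 -0.0242  0.034 ] [ 0.5338 -0.0223  0.034 ] [ 0.5386 -0.0696  0.034 ]
```

Emit:
servo_tool(slide=[[0.6,0,0],[0.6,-0.4,0],[0.56,-0.8,0],[0,-0.8,0],[0,-0.8,0],[0,-0.8,0],[0,-0.8,0],[0,-0.8,0],[0,-0.7,0],[0,0,0]], angular=[[0,0,0],[0,0,0],[0,0,0],[0,0,0],[0,0,0],[0,0,0],[0,0,0],[0,0,0],[0,0,0],[0,0,0]], jaw=0)

```text
clock: 0.98
tcp_pos: [0.4359, 0.0705, 0.2193]
ee_rot: [0.707, 0.707, 0.001, 0.0]
wrist_force: [-0.1, 0.1, 0.9]
finger_gap: 0.0469
finger_force: 0.0
```

Emit:
servo_tool(slide=[[0,0,0],[0,0,0],[0,0,0],[0,0,0],[0,0,0],[0,0,0],[0,0,0],[0,0,0],[0,0,0],[0,0,0]], angular=[[0,0,-1],[0,0,-1],[0,0,-1],[0,0,-1],[0,0,-1],[0,0,-1],[0,0,-1],[0,0,-1],[0,0,-1],[0,0,-1]])

```text
clock: 1.82
tcp_pos: [0.4392, 0.0704, 0.2185]
ee_rot: [0.256, 0.967, -0.0, -0.0]
wrist_force: [0.2, -0.8, 0.3]
finger_gap: 0.0463
finger_force: 0.0
```

Emit:
servo_tool(slide=[[0,0,0.4],[0,0,0.4],[0,0,0.4],[0,0,0.4],[0,0,0]], angular=[[0,0,-1],[0,0,-1],[0,0,-1],[0,0,-0.85],[0,0,0]])

```text
clock: 2.23
tcp_pos: [0.4381, 0.0702, 0.1515]
ee_rot: [0.058, 0.998, -0.0, -0.002]
wrist_force: [-1.1, -0.5, -0.6]
finger_gap: 0.0465
finger_force: 0.0
```

```bash
python3 - <<'E'
from h import *
s=arm.sense();im=arm.camera("wrist")[:,:,::-1]
print(s["clock"],s["tcp_pos"],R.from_quat(s["ee_rot"]).as_matrix().round(3).tolist(),s["joint_pos"],s["wrist_force"])
W=pose("wrist",s)
print(proj(W,[(.542,.058,.052),(.4566,.0683,.052),(.365,.079,.052),(.4388,.0705,.052)]).round(1))
cv2.imwrite("pics/w1.png",im)
E
```

```text
2.2333 [0.43806579 0.07024745 0.15154331] [[-0.993, 0.116, -0.004], [0.116, 0.993, -0.0], [0.004, -0.001, -1.0]] [ 1.01519402e-01 -3.82765297e-01  2.00004635e+00 -3.32999012e-05
  1.52836597e+00 -1.35324465e+00] [-1.05435321 -0.54482263 -0.55546612]
[[285.1 314.9]
 [285.4 235. ]
 [285.5 134.3]
 [285.6 216.8]]
```

View pics/w1.png

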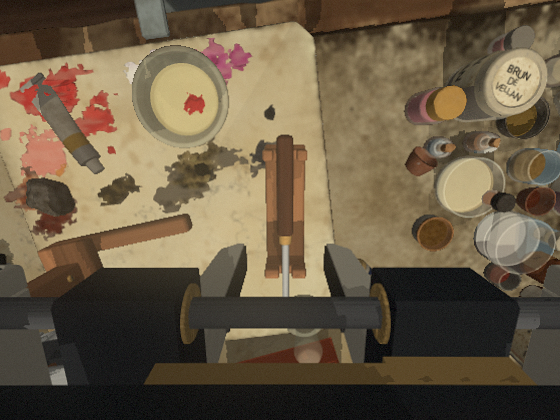

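The wrist view shows the handle running from (285,137) to the ferrule at (285,238), centred between the fingers. The alignment is good, so I go down and grip.

Emit:
servo_tool(slide=[[0,0,0.7],[0,0,0.7],[0,0,0.7],[0,0,0.6],[0,0,0.25],[0,0,0],[0,0,0]], angular=[[0,0,0],[0,0,0],[0,0,0],[0,0,0],[0,0,0],[0,0,0],[0,0,0]])

```text
clock: 2.87
tcp_pos: [0.4396, 0.0704, 0.038]
ee_rot: [0.061, 0.998, 0.0, 0.0]
wrist_force: [-0.1, -0.4, 1.3]
finger_gap: 0.0464
finger_force: 0.0
```

Emit:
servo_tool(slide=[[0,0,0],[0,0,0],[0,0,0],[0,0,0],[0,0,0],[0,0,0]], angular=[[0,0,0],[0,0,0],[0,0,0],[0,0,0],[0,0,0],[0,0,0]], jaw=1)

```text
clock: 3.37
tcp_pos: [0.4391, 0.0704, 0.037]
ee_rot: [0.06, 0.998, 0.0, 0.0]
wrist_force: [-0.8, -1.2, 3.6]
finger_gap: 0.0148
finger_force: 30.0
```

Emit:
servo_tool(slide=[[0,0,-0.3],[0,0,-0.5],[0,0,-0.6],[0,0,-0.6],[-0.3,0.2,-0.5],[-0.4,0.3,0],[-0.4,0.2,0],[0,0,0]], angular=[[0,0,0],[0,0,0],[0,0,0],[0,0,0],[0,0,0.4],[0,0,0.8],[0,0,0.8],[0,0,0.8]])

```text
clock: 4.03
tcp_pos: [0.489, 0.0906, 0.1377]
ee_rot: [0.207, 0.978, 0.0, 0.0]
wrist_force: [0.3, -0.6, -1.3]
finger_gap: 0.0147
finger_force: 30.0
```

Emit:
servo_tool(slide=[[0,0,0],[0,0,0],[0,0,0],[0,0,0],[0,0,0],[0,0,0],[0,0,0],[0,0,0],[0,0,0],[0,0,0]], angular=[[0,0,0.9],[0,0,1],[0,0,1],[0,0,1],[0,0,1],[0,0,1],[0,0,1],[0,0,1],[0,0,1],[0,0,1]])

```text
clock: 4.87
tcp_pos: [0.487, 0.09, 0.1375]
ee_rot: [0.665, 0.747, 0.0, 0.0]
wrist_force: [0.0, -0.3, -0.9]
finger_gap: 0.0148
finger_force: 30.0
```

Emit:
servo_tool(slide=[[0,0,0],[0,0,0],[0,0,0]], angular=[[0,0,0.2],[0,0,0],[0,0,0]])

```text
clock: 5.12
tcp_pos: [0.4871, 0.09, 0.137]
ee_rot: [0.67, 0.742, 0.0, 0.0]
wrist_force: [-0.2, 0.2, -1.4]
finger_gap: 0.0148
finger_force: 30.0
```

```bash
python3 - <<'E'
from h import *
np.set_printoptions(precision=4,suppress=True)
s=arm.sense();print(s["clock"],s["tcp_pos"],R.from_quat(s["ee_rot"]).as_matrix(),s["wrist_force"],s["wrist_torque"])
m=np.zeros((600,800,3),np.uint8)
def crop(im,x,y,w,h,k,X,Y):
    c=cv2.resize(im[y:y+h,x:x+w],None,fx=k,fy=k,interpolation=cv2.INTER_CUBIC)
    for i in range(0,w,10):
        cv2.line(c,(i*k,0),(i*k,6 if (x+i)%50 else 14),(255,0,255),1)
        if (x+i)%50==0: cv2.putText(c,str(x+i),(i*k+2,24),0,.4,(255,0,255),1)
    for j in range(0,h,10):
        cv2.line(c,(0,j*k),(6 if (y+j)%50 else 14,j*k),(255,0,255),1)
        if (y+j)%50==0: cv2.putText(c,str(y+j),(16,j*k+4),0,.4,(255,0,255),1)
    m[Y:Y+h*k,X:X+w*k]=c
S=arm.camera("scene")[:,:,::-1].copy();D=arm.camera("side")[:,:,::-1].copy()
cv2.imwrite("pics/S2.png",S);cv2.imwrite("pics/D2.png",D)
crop(D,230,100,100,150,4,0,0);crop(S,220,160,100,140,4,400,0)
cv2.imwrite("pics/m3.png",m)
# predictions
a=R.from_quat(s["ee_rot"]).as_matrix();tip=s["tcp_pos"]-.104*a[:,0]+[0,0,.015]
print("tip",tip,proj(pose("side"),tip),proj(pose("scene"),tip))
o=np.array([.5042,-.128,.016]);xe=np.array([.1,-.995,0]);ye=np.array([.995,.1,0])
P=[o+x*xe+y*ye+[0,0,z] for x,y,z in[(-.07,.009,.122),(-.07,-.009,.122),(-.07,.009,.146),(-.07,-.009,.146),(-.068,0,.146),(-.069,0,.131)]]
print(proj(pose("side"),P),proj(pose("scene"),P))
E
```

```text
5.1167 [0.4871 0.09   0.137 ] [[-0.1026  0.9947  0.0001]
 [ 0.9947  0.1026  0.    ]
 [ 0.      0.0001 -1.    ]] [-0.2222  0.1575 -1.4146] [-0.0009 -0.0401 -0.0146]
tip [ 0.4977 -0.0134  0.152 ] [[257.5049 211.9387]] [[241.4696 186.9778]]
[[265.2607 201.8232]
 [275.2178 204.2729]
 [265.2623 190.6384]
 [275.3994 193.07  ]
 [270.7448 191.1602]
 [270.471  198.5458]] [[259.6923 198.0489]
 [253.7764 200.9319]
 [259.4648 186.8495]
 [253.4738 189.5941]
 [257.2728 188.4473]
 [257.0453 195.4068]]
```

View pics/m3.png

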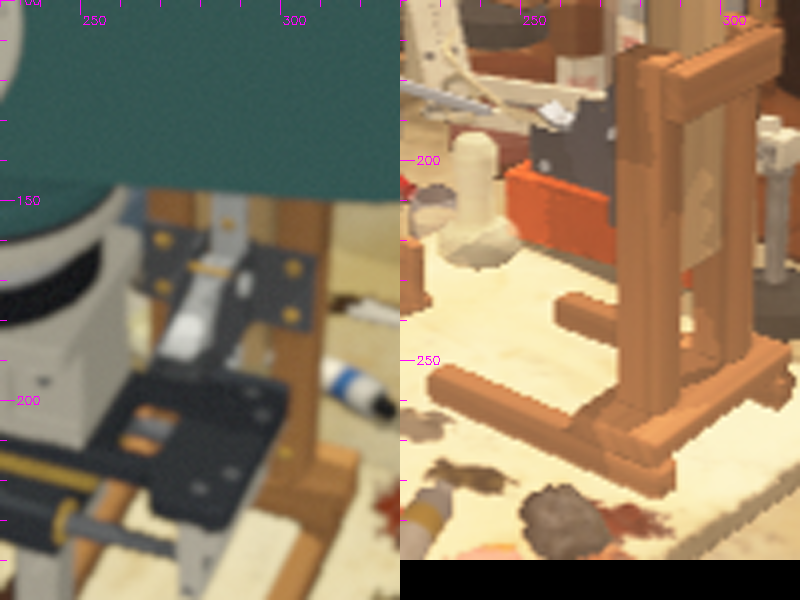

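In the scene view the rod tip is at (243.3,188). The cheek's front edge is at about x=253, rows 192–203. In the side view the catch looks a few pixels right of my prediction, so I'll check the easel's lateral position with overlays.

```bash
python3 - <<'E'
from h import *
s=dict(tcp_pos=[.675,0,.2185],ee_rot=[.7071,.7071,0,0])
S,D,W=pose("scene"),pose("side"),pose("wrist",s)
o=np.array([.5042,-.128,.016]);xe=np.array([.104,-.9946,0]);ye=np.array([.9946,.104,0])
m=np.zeros((600,800,3),np.uint8)
L=[(-.07,.009,.122),(-.07,-.009,.122),(-.07,-.009,.146),(-.07,.009,.146),(-.069,0,.131)]
F=[(-.105,-.059,.018),(-.105,.059,.018),(-.105,-.059,0),(-.105,.059,0),(-.04,-.059,.018)]
def crop(f,p,pts,x,y,w,h,k,X,Y):
    im=cv2.imread(f"pics/{f}.png")
    c=cv2.resize(im[y:y+h,x:x+w],None,fx=k,fy=k,interpolation=cv2.INTER_CUBIC)
    for q in proj(p,[o+a*xe+b*ye+[0,0,z] for a,b,z in pts]): cv2.circle(c,tuple(int(v) for v in (q+.5-[x,y])*k),2,(0,255,0),-1)
    for i in range(-x%10,w,10):
        cv2.line(c,(i*k,0),(i*k,6),(255,0,255),1);cv2.putText(c,str(x+i),(i*k+2,14),0,.35,(255,0,255),1)
    for j in range(-y%10,h,10):
        cv2.line(c,(0,j*k),(6,j*k),(255,0,255),1);cv2.putText(c,str(y+j),(8,j*k+4),0,.35,(255,0,255),1)
    m[Y:Y+h*k,X:X+w*k]=c
crop("side0",D,L+F,255,150,50,60,6,0,0)
crop("side0",D,F,230,235,80,45,5,0,370)
crop("scene0",S,L+F,240,180,30,45,8,320,0)
crop("wrist0",W,F,85,200,110,45,3,410,380)
crop("S2",S,L,225,175,45,40,5,570,0)
cv2.imwrite("pics/m4.png",m)
E
```

```text
(no output)
```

View pics/m4.png

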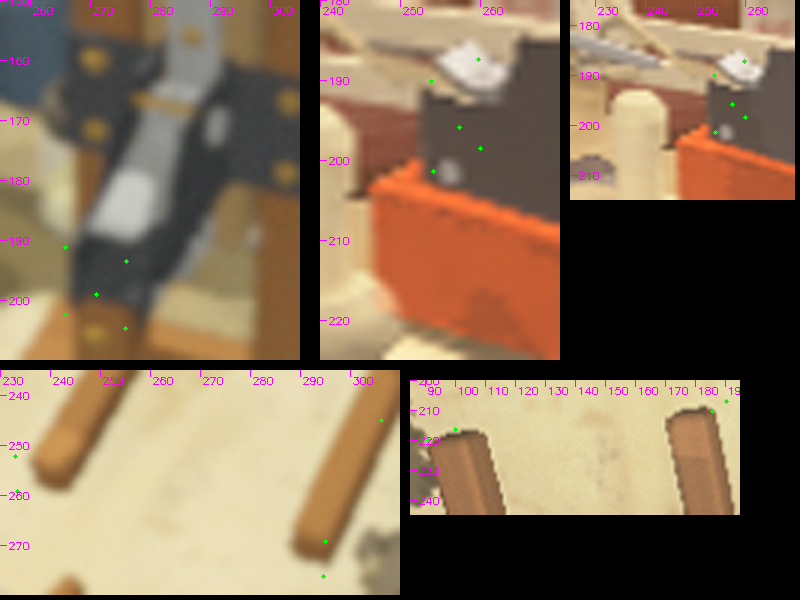

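The overlay shows the feet are about 112 mm over their outsides, so the easel centre lies about 3.7 mm further to −x. The side housing edges (267–280 px) agree. I correct the lateral position and approach.

Emit:
servo_tool(slide=[[0,-0.23,0],[-0.35,0,0],[-0.4,0,0],[0,0,0],[0,0,0],[0,0,0]], angular=[[0,0,0],[0,0,0],[0,0,0],[0,0,0],[0,0,0],[0,0,0]])

```text
clock: 5.72
tcp_pos: [0.4806, 0.0595, 0.1367]
ee_rot: [0.671, 0.741, 0.0, -0.0]
wrist_force: [-0.2, 0.4, -1.0]
finger_gap: 0.0146
finger_force: 30.0
```

```bash
python3 - <<'E'
from h import *
np.set_printoptions(precision=4,suppress=True)
s=arm.sense();print(s["clock"],s["tcp_pos"],s["wrist_force"],s["wrist_torque"])
S=pose("scene");D=pose("side")
a=R.from_quat(s["ee_rot"]).as_matrix();tip=s["tcp_pos"]-.104*a[:,0]+[0,0,.015]
o=np.array([.5005,-.128,.016]);xe=np.array([.104,-.9946,0]);ye=np.array([.9946,.104,0])
d=tip-o;print("tip easel",d@xe,d@ye,d[2], proj(S,[tip,tip+.01*xe,tip+.01*ye,tip+[0,0,.01]]))
m=np.zeros((600,800,3),np.uint8)
P=[o+x*xe+y*ye+[0,0,z] for x,y,z in[(-.07,-.0115,.122),(-.07,-.0115,.146),(-.07,0,.1355),(-.038,-.0115,.168)]]
for n,p,x,y,w,h,k,X in(("scene",S,225,175,50,40,8,0),("side",D,230,130,75,110,5,405)):
    im=arm.camera(n)[:,:,::-1];cv2.imwrite(f"pics/{n}3.png",im)
    c=cv2.resize(im[y:y+h,x:x+w],None,fx=k,fy=k,interpolation=cv2.INTER_CUBIC)
    for q in proj(p,P+[tip]): cv2.circle(c,tuple(int(v) for v in (q+.5-[x,y])*k),2,(0,255,0),-1)
    for i in range(-x%10,w,10): cv2.line(c,(i*k,0),(i*k,6),(255,0,255),1);cv2.putText(c,str(x+i),(i*k+2,14),0,.35,(255,0,255),1)
    for j in range(-y%10,h,10): cv2.line(c,(0,j*k),(6,j*k),(255,0,255),1);cv2.putText(c,str(y+j),(8,j*k+4),0,.35,(255,0,255),1)
    m[0:h*k,X:X+w*k]=c[:, :800-X]
cv2.imwrite("pics/m5.png",m)
E
```

```text
5.7167 [0.4806 0.0595 0.1367] [-0.173   0.4258 -0.9511] [ 0.0318  0.019  -0.0631]
tip easel -0.08455558065275669 -0.0007507606044171785 0.1357109627147775 [[249.2831 192.0266]
 [253.1292 193.2192]
 [252.5918 190.4943]
 [249.1371 187.3235]]
```

View pics/m5.png

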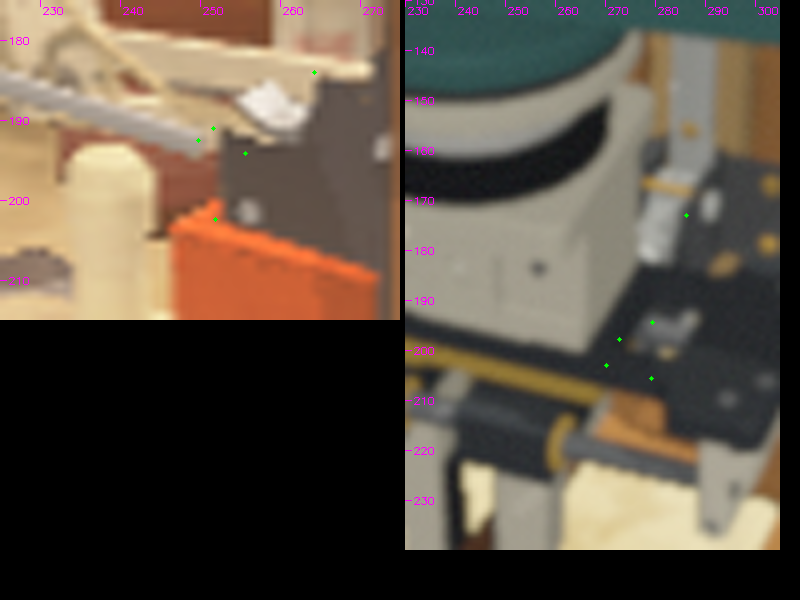

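In the scene view the tip is at (251.5,192.6), just before the cheek edge at (252.6,191.2). Tip and cheek have the same offset from the model, so it is aligned. I insert slowly.

Emit:
servo_tool(slide=[[-0.1,0.02,0],[-0.1,0,0],[-0.1,0,0],[-0.1,0,0],[0,0,0]], angular=[[0,0,0],[0,0,0],[0,0,0],[0,0,0],[0,0,0]])

```text
clock: 6.23
tcp_pos: [0.4834, 0.0427, 0.1366]
ee_rot: [0.671, 0.741, -0.0, 0.0]
wrist_force: [-0.3, 0.1, -1.7]
finger_gap: 0.0151
finger_force: 30.0
```

Emit:
servo_tool(slide=[[-0.07,0,0],[-0.07,0,0],[-0.07,0,0],[-0.06,0,0],[-0.05,0,0],[0,0,0],[0,0,0]], angular=[[0,0,0],[0,0,0],[0,0,0],[0,0,0],[0,0,0],[0,0,0],[0,0,0]])

```text
clock: 6.82
tcp_pos: [0.4846, 0.0306, 0.1367]
ee_rot: [0.671, 0.741, 0.0, -0.0]
wrist_force: [0.8, 0.2, -0.6]
finger_gap: 0.0151
finger_force: 30.0
```

```bash
cat > st.py <<'E'
from h import *
np.set_printoptions(precision=4,suppress=True)
s=arm.sense();a=R.from_quat(s["ee_rot"]).as_matrix();tip=s["tcp_pos"]-.104*a[:,0]+[0,0,.015]
o=np.array([.5005,-.128,.016]);xe=np.array([.104,-.9946,0]);ye=np.array([.9946,.104,0])
d=tip-o;print(s["clock"],s["tcp_pos"],"tip",d@xe,d@ye,d[2],s["wrist_force"],s["wrist_torque"])
E
python3 st.py
```

```text
6.8167 [0.4846 0.0306 0.1367] tip -0.05537891391245987 0.00013727691766982056 0.13564708188942415 [ 0.7611  0.1958 -0.5578] [ 0.0294  0.0024 -0.0378]
```

Emit:
servo_tool(slide=[[0,0,-0.0125],[0,0,-0.0125],[0,0,-0.0125],[0,0,0]], angular=[[0,0,0],[0,0,0],[0,0,0],[0,0,0]])

```text
clock: 7.15
tcp_pos: [0.4846, 0.0308, 0.1383]
ee_rot: [0.671, 0.741, 0.0, 0.0]
wrist_force: [-0.0, 0.4, -1.5]
finger_gap: 0.0149
finger_force: 30.0
```

```bash
cat > mast.py <<'E'
from h import *
import sys,os
np.set_printoptions(precision=4,suppress=True)
s=arm.sense();im=cv2.cvtColor(arm.camera("scene"),cv2.COLOR_RGB2GRAY)
S=pose("scene");o=np.array([.5005,-.128,.016])
q=proj(S,[o+[0,.03,.3],o+[0,.03,.258]]);u=(q[1]-q[0])/.042
if not os.path.exists("ref.png"): cv2.imwrite("ref.png",im)
ref=cv2.imread("ref.png",0)
mask=np.zeros_like(ref);mask[50:165,240:290]=255
p=cv2.goodFeaturesToTrack(ref,80,.02,4,mask=mask)
# exhaustive template matching of canvas block along the mast direction
n,st,_=cv2.calcOpticalFlowPyrLK(ref,im,p,None,winSize=(15,15),maxLevel=3)
d=(n-p)[:,0][st[:,0]==1]@u/(u@u)
T=ref[50:150,245:285];r=cv2.matchTemplate(im[40:190,235:295],T,cv2.TM_CCOEFF_NORMED);_,v,_,l=cv2.minMaxLoc(r)
dv=np.median(d[d>.002]) if (d>.002).sum()>8 else np.median(d)
print("clock",s["clock"],"n",len(d),(d>.002).sum(),"sink mm",dv*1e3,"spread",np.percentile(d,[20,50,80])*1e3,"tm",(l[0]-10)*u[0]/(u@u)*1e3+(l[1]-10)*u[1]/(u@u)*1e3,v,"Fz",s["wrist_force"][2],"z",s["tcp_pos"][2])
E
python3 mast.py; python3 mast.py
```

```text
clock 7.15 n 49 0 sink mm 0.0 spread [0. 0. 0.] tm 0.0 1.0 Fz -1.4745019532652877 z 0.13828669668213006
clock 7.2 n 49 0 sink mm 0.0025338570843997208 spread [-0.0048  0.0025  0.0154] tm 0.0 0.9996464848518372 Fz -0.24250308403710985 z 0.1382209669561161
```

Emit:
servo_tool(slide=[[0,0,-0.0125],[0,0,-0.0125],[0,0,0],[0,0,0]], angular=[[0,0,0],[0,0,0],[0,0,0],[0,0,0]])

```text
clock: 7.58
tcp_pos: [0.4846, 0.0307, 0.1392]
ee_rot: [0.671, 0.741, 0.0, 0.0]
wrist_force: [-0.0, -0.6, -0.1]
finger_gap: 0.0149
finger_force: 30.0
```

Emit:
servo_tool(slide=[[0,0,-0.0125],[0,0,-0.0125],[0,0,0],[0,0,0]], angular=[[0,0,0],[0,0,0],[0,0,0],[0,0,0]])

```text
clock: 7.92
tcp_pos: [0.4846, 0.0307, 0.1402]
ee_rot: [0.671, 0.741, 0.0, 0.0]
wrist_force: [-0.1, 1.2, -0.9]
finger_gap: 0.0151
finger_force: 30.0
```

Emit:
servo_tool(slide=[[0,0,-0.0125],[0,0,-0.0125],[0,0,0],[0,0,0]], angular=[[0,0,0],[0,0,0],[0,0,0],[0,0,0]])

```text
clock: 8.25
tcp_pos: [0.4846, 0.0307, 0.1412]
ee_rot: [0.671, 0.741, 0.0, 0.0]
wrist_force: [-0.1, 0.3, -0.9]
finger_gap: 0.0147
finger_force: 30.0
```

Emit:
servo_tool(slide=[[0,0,-0.0125],[0,0,0],[0,0,0]], angular=[[0,0,0],[0,0,0],[0,0,0]])

```text
clock: 8.5
tcp_pos: [0.4846, 0.0307, 0.1417]
ee_rot: [0.671, 0.741, 0.0, 0.0]
wrist_force: [-0.4, -0.3, -0.5]
finger_gap: 0.0147
finger_force: 30.0
```

```bash
python3 st.py; python3 mast.py
```

```text
8.5 [0.4846 0.0307 0.1417] tip -0.0554633943388033 0.00016191122061961176 0.14068475363926863 [-0.4349 -0.2709 -0.484 ] [-0.0074 -0.038   0.0435]
clock 8.5 n 49 0 sink mm -0.034161767760177195 spread [-2.7632 -0.0342  0.0088] tm 0.0 0.9530774354934692 Fz -0.48403618634837176 z 0.14168463258553923
```

Emit:
servo_tool(slide=[[0,0,-0.0125],[0,0,0],[0,0,0]], angular=[[0,0,0],[0,0,0],[0,0,0]])

```text
clock: 8.8
tcp_pos: [0.4846, 0.0307, 0.1422]
ee_rot: [0.671, 0.741, -0.0, 0.0]
wrist_force: [-0.4, 0.4, -0.6]
finger_gap: 0.0145
finger_force: 30.0
```

Emit:
servo_tool(slide=[[0,0,-0.0125],[0,0,0],[0,0,0]], angular=[[0,0,0],[0,0,0],[0,0,0]])

```text
clock: 9.05
tcp_pos: [0.4846, 0.0307, 0.1427]
ee_rot: [0.671, 0.741, -0.0, 0.0]
wrist_force: [0.1, -1.2, -0.1]
finger_gap: 0.0144
finger_force: 30.0
```

```bash
python3 st.py; cp pics/scene0.png /tmp; python3 - <<'E'
from h import *
im=arm.camera("scene")[:,:,::-1];cv2.imwrite("pics/s4.png",im)
r=cv2.imread("pics/scene0.png");d=cv2.absdiff(im,r).max(2)
m=np.hstack([cv2.resize(x[0:200,200:330],None,fx=3,fy=3) for x in(im,r)]);cv2.imwrite("pics/m6.png",m)
E
```

```text
9.05 [0.4846 0.0307 0.1427] tip -0.05545828308006161 0.0001654135359571057 0.14167636785047172 [ 0.1262 -1.2303 -0.053 ] [ 0.0083 -0.0424  0.0276]
```

View pics/m6.png

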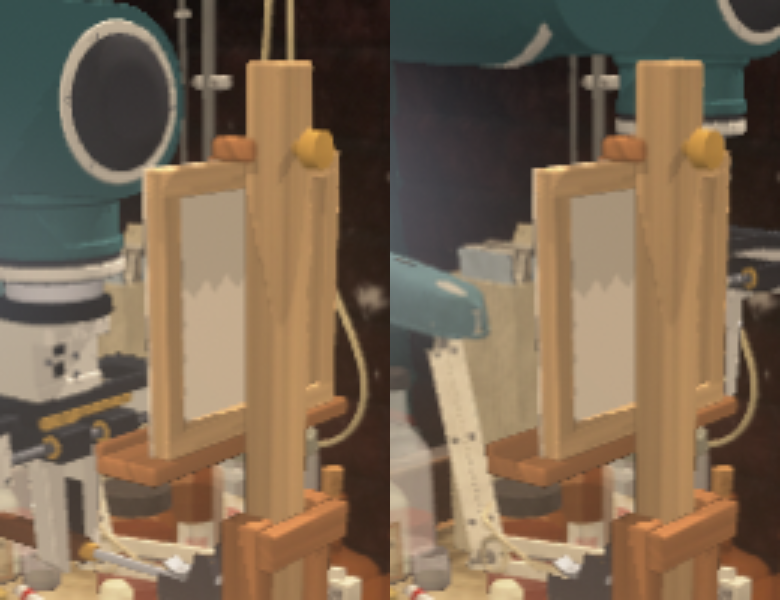

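The left half shows the current view: mast top and knob are clear of the arm (x 282–310, y 20–60), so I'll track that patch.

```bash
cat > mast.py <<'E'
from h import *
np.set_printoptions(precision=2,suppress=True)
s=arm.sense();im=cv2.cvtColor(arm.camera("scene"),cv2.COLOR_RGB2GRAY)
q=proj(pose("scene"),[[.498,-.12,.42],[.498,-.12,.378]]);u=(q[1]-q[0])/42  # px per mm sink
ref=cv2.imread("pics/s4.png",0).astype(np.float32)
x0,x1,y0,y1=278,314,16,62
T=ref[y0:y1,x0:x1]
best=[]
for k in np.arange(-2,64,.25):
    P=cv2.getRectSubPix(im.astype(np.float32),(x1-x0,y1-y0),((x0+x1-1)/2+u[0]*k,(y0+y1-1)/2+u[1]*k))
    best.append((np.corrcoef(P.ravel(),T.ravel())[0,1],k))
v,k=max(best)
print("clock %.2f sink %.2f mm -> mast %.1f (corr %.3f)"%(s["clock"],k,62-k,v),"F",s["wrist_force"],"M",s["wrist_torque"],"z %.5f"%s["tcp_pos"][2])
E
python3 mast.py
```

```text
clock 9.10 sink 0.00 mm -> mast 62.0 (corr 1.000) F [-0.5   0.11 -0.3 ] M [-0.04  0.01 -0.03] z 0.14266
```

Emit:
servo_tool(slide=[[0,0,-0.0125],[0,0,0],[0,0,0]], angular=[[0,0,0],[0,0,0],[0,0,0]])

```text
clock: 9.4
tcp_pos: [0.4846, 0.0307, 0.1432]
ee_rot: [0.671, 0.741, 0.0, -0.0]
wrist_force: [0.2, 0.3, -1.6]
finger_gap: 0.0153
finger_force: 30.0
```

```bash
python3 mast.py
```

```text
clock 9.40 sink 0.00 mm -> mast 62.0 (corr 1.000) F [ 0.22  0.34 -1.65] M [ 0.01 -0.05 -0.02] z 0.14315
```

Emit:
servo_tool(slide=[[0,0,-0.0125],[0,0,0],[0,0,0]], angular=[[0,0,0],[0,0,0],[0,0,0]])

```text
clock: 9.7
tcp_pos: [0.4845, 0.0307, 0.1436]
ee_rot: [0.671, 0.741, -0.0, -0.0]
wrist_force: [-0.7, -0.3, -1.4]
finger_gap: 0.0148
finger_force: 30.0
```

```bash
python3 mast.py
```

```text
clock 9.70 sink 0.00 mm -> mast 62.0 (corr 1.000) F [-0.71 -0.34 -1.38] M [ 0.07 -0.01  0.04] z 0.14360
```

Emit:
servo_tool(slide=[[0,0,-0.0125],[0,0,0],[0,0,0]], angular=[[0,0,0],[0,0,0],[0,0,0]])

```text
clock: 10.0
tcp_pos: [0.4845, 0.0307, 0.1441]
ee_rot: [0.671, 0.741, -0.0, -0.0]
wrist_force: [-0.1, -0.5, -2.3]
finger_gap: 0.0148
finger_force: 30.0
```

```bash
python3 mast.py
```

```text
clock 10.00 sink 0.00 mm -> mast 62.0 (corr 0.999) F [-0.06 -0.55 -2.31] M [0.16 0.01 0.04] z 0.14405
```

Emit:
servo_tool(slide=[[0,0,-0.0125],[0,0,0],[0,0,0]], angular=[[0,0,0],[0,0,0],[0,0,0]])

```text
clock: 10.3
tcp_pos: [0.4845, 0.0307, 0.1446]
ee_rot: [0.671, 0.741, -0.0, -0.0]
wrist_force: [-0.5, 0.3, -3.3]
finger_gap: 0.015
finger_force: 30.0
```

```bash
python3 mast.py
```

```text
clock 10.30 sink 0.00 mm -> mast 62.0 (corr 1.000) F [-0.48  0.34 -3.33] M [0.25 0.07 0.08] z 0.14457
```

Emit:
servo_tool(slide=[[0,0,-0.0125],[0,0,0],[0,0,0]], angular=[[0,0,0],[0,0,0],[0,0,0]])

```text
clock: 10.6
tcp_pos: [0.4845, 0.0307, 0.1451]
ee_rot: [0.671, 0.741, -0.0, -0.0]
wrist_force: [0.1, 0.7, -4.1]
finger_gap: 0.0152
finger_force: 30.0
```

```bash
cat > lip.py <<'E'
from h import *
# vertical shift (px) of lip / near-tip shank / gripper finger since s4 (tcp z .14266), expected px per mm
im=arm.camera("scene")[:,:,::-1];a=cv2.imread("pics/s4.png",0).astype(np.float32);b=cv2.cvtColor(np.ascontiguousarray(im),cv2.COLOR_BGR2GRAY).astype(np.float32)
q=proj(pose("scene"),[[.492,-.06,.158],[.492,-.06,.168],[.484,.03,.15],[.484,.03,.16]]);print("px/mm",(q[1]-q[0])/10,(q[3]-q[2])/10)
def sh(x0,x1,y0,y1):
    T=a[y0:y1,x0:x1];w,h=x1-x0,y1-y0;r=[]
    for k in np.arange(-6,3,.1):
        P=cv2.getRectSubPix(b,(w,h),((x0+x1-1)/2,(y0+y1-1)/2+k));r.append((np.corrcoef(P.ravel(),T.ravel())[0,1],k))
    return np.round(max(r),2)
print("lip",sh(254,264,182,191),"shank near lip",sh(240,252,182,194),"shank mid",sh(230,242,178,192),"gripper",sh(205,235,140,160))
E
python3 mast.py;python3 lip.py
```

```text
clock 10.60 sink 0.00 mm -> mast 62.0 (corr 1.000) F [ 0.05  0.68 -4.13] M [0.35 0.04 0.02] z 0.14511
px/mm [-0.01185862 -0.47761001] [-0.02627044 -0.45088927]
lip [ 0.96 -0.  ] shank near lip [ 0.85 -0.2 ] shank mid [ 0.8 -0.3] gripper [ 0.99 -1.2 ]
```

Emit:
servo_tool(slide=[[0,0,0],[0,0,0],[0,0,0],[0,0,0],[0,0,0],[0,0,0],[0,0,0],[0,0,0],[0,0,0],[0,0,0]], angular=[[0,0,0],[0,0,0],[0,0,0],[0,0,0],[0,0,0],[0,0,0],[0,0,0],[0,0,0],[0,0,0],[0,0,0]])

```text
clock: 11.53
tcp_pos: [0.4846, 0.0307, 0.1451]
ee_rot: [0.671, 0.741, 0.0, -0.0]
wrist_force: [1.3, -0.4, -3.5]
finger_gap: 0.0145
finger_force: 30.0
```

```bash
python3 mast.py;python3 lip.py
```

```text
clock 11.53 sink 0.00 mm -> mast 62.0 (corr 1.000) F [ 1.27 -0.38 -3.55] M [ 0.29 -0.01 -0.02] z 0.14514
px/mm [-0.01185862 -0.47761001] [-0.02627044 -0.45088927]
lip [ 0.96 -0.  ] shank near lip [ 0.85 -0.3 ] shank mid [ 0.8 -0.3] gripper [ 0.99 -1.2 ]
```

Emit:
servo_tool(slide=[[0,0,0.03],[0,0,0.03],[0,0,0.02],[0.06,0,0],[0.055,0,0],[0,0,-0.0125],[0,0,-0.0125],[0,0,-0.0125],[0,0,0],[0,0,0]], angular=[[0,0,0],[0,0,0],[0,0,0],[0,0,0],[0,0,0],[0,0,0],[0,0,0],[0,0,0],[0,0,0],[0,0,0]])

```text
clock: 12.47
tcp_pos: [0.4841, 0.0352, 0.1435]
ee_rot: [0.671, 0.741, 0.0, 0.0]
wrist_force: [-0.3, 0.7, -0.6]
finger_gap: 0.015
finger_force: 30.0
```

```bash
python3 mast.py;python3 lip.py
```

```text
clock 12.47 sink 0.00 mm -> mast 62.0 (corr 1.000) F [-0.28  0.7  -0.61] M [-0.02 -0.02 -0.03] z 0.14351
px/mm [-0.01185862 -0.47761001] [-0.02627044 -0.45088927]
lip [ 0.99 -0.  ] shank near lip [ 0.93 -0.1 ] shank mid [ 0.81 -0.1 ] gripper [ 0.89 -1.3 ]
```

Emit:
servo_tool(slide=[[0,0,-0.0125],[0,0,-0.0125],[0,0,-0.0125],[0,0,0],[0,0,0]], angular=[[0,0,0],[0,0,0],[0,0,0],[0,0,0],[0,0,0]])

```text
clock: 12.98
tcp_pos: [0.484, 0.0352, 0.1448]
ee_rot: [0.671, 0.741, -0.0, -0.0]
wrist_force: [-0.2, 0.0, -1.6]
finger_gap: 0.0145
finger_force: 30.0
```

```bash
python3 mast.py;python3 st.py; python3 lip.py
```

```text
clock 12.98 sink 0.00 mm -> mast 62.0 (corr 1.000) F [-0.16  0.03 -1.61] M [0.12 0.01 0.  ] z 0.14485
13.0333 [0.484  0.0352 0.1449] tip -0.06007623678469302 0.00012098790519902342 0.14384923059908472 [ 0.438   0.4504 -1.3628] [ 0.159   0.0274 -0.0259]
px/mm [-0.01185862 -0.47761001] [-0.02627044 -0.45088927]
lip [ 0.98 -0.1 ] shank near lip [ 0.85 -0.3 ] shank mid [ 0.78 -0.1 ] gripper [ 0.87 -1.7 ]
```

Emit:
servo_tool(slide=[[0,0,-0.0125],[0,0,-0.0125],[0,0,0]], angular=[[0,0,0],[0,0,0],[0,0,0]])

```text
clock: 13.33
tcp_pos: [0.4841, 0.0352, 0.1459]
ee_rot: [0.671, 0.741, -0.0, -0.0]
wrist_force: [-0.4, -0.5, -4.6]
finger_gap: 0.0148
finger_force: 30.0
```

```bash
python3 mast.py
```

```text
clock 13.33 sink 0.00 mm -> mast 62.0 (corr 1.000) F [-0.36 -0.48 -4.58] M [0.25 0.   0.  ] z 0.14593
```

Emit:
servo_tool(slide=[[0,0,-0.0125],[0,0,0]], angular=[[0,0,0],[0,0,0]])

```text
clock: 13.55
tcp_pos: [0.4841, 0.0352, 0.1465]
ee_rot: [0.671, 0.741, 0.0, -0.0]
wrist_force: [0.2, -0.3, -3.6]
finger_gap: 0.0148
finger_force: 30.0
```

```bash
python3 mast.py;python3 lip.py
```

```text
clock 13.55 sink 0.00 mm -> mast 62.0 (corr 1.000) F [ 0.21 -0.32 -3.58] M [0.24 0.04 0.01] z 0.14649
px/mm [-0.01185862 -0.47761001] [-0.02627044 -0.45088927]
lip [ 0.97 -0.  ] shank near lip [ 0.79 -0.4 ] shank mid [ 0.74 -0.2 ] gripper [ 0.88 -2.6 ]
```

```bash
python3 - <<'E'
from h import *
im=arm.camera("scene")[:,:,::-1];cv2.imwrite("pics/s5.png",im)
for f in("s4","s5"):
    g=cv2.imread(f"pics/{f}.png",0);print(f)
    for x in (228,232,236,240,244,248,250,252,254,256,258,260): print(x,g[174:200,x].tolist())
E
```

```text
s4
228 [138, 136, 135, 135, 116, 72, 89, 123, 141, 137, 134, 128, 98, 101, 172, 178, 141, 140, 147, 167, 170, 160, 161, 169, 172, 178]
232 [159, 162, 176, 190, 191, 191, 191, 189, 132, 177, 161, 152, 136, 138, 177, 180, 130, 124, 126, 125, 127, 126, 125, 125, 177, 180]
236 [172, 187, 207, 207, 212, 172, 160, 177, 183, 186, 193, 164, 157, 160, 180, 168, 156, 118, 116, 204, 224, 221, 207, 202, 203, 207]
240 [93, 92, 92, 93, 129, 206, 182, 192, 186, 164, 119, 211, 167, 159, 145, 182, 180, 173, 131, 217, 226, 226, 210, 205, 201, 197]
244 [92, 92, 94, 90, 97, 196, 186, 180, 183, 183, 195, 191, 182, 173, 160, 150, 183, 182, 157, 110, 113, 114, 149, 154, 152, 143]
248 [93, 93, 92, 90, 90, 129, 217, 183, 181, 180, 177, 151, 131, 173, 185, 159, 155, 183, 182, 123, 105, 103, 103, 98, 99, 98]
250 [92, 93, 91, 88, 88, 98, 211, 188, 182, 181, 178, 162, 120, 154, 166, 170, 158, 151, 182, 156, 103, 108, 102, 97, 97, 97]
252 [92, 91, 89, 87, 88, 93, 178, 197, 181, 182, 184, 180, 113, 115, 165, 197, 159, 129, 127, 119, 92, 95, 92, 90, 97, 100]
254 [94, 91, 89, 85, 87, 89, 124, 211, 183, 182, 184, 184
[... 1270 characters left out ...]
83, 181, 179, 162, 121, 168, 176, 158, 150, 181, 182, 156, 104, 108, 103, 97, 97, 97]
252 [93, 91, 89, 88, 88, 93, 178, 197, 182, 183, 184, 181, 114, 118, 193, 165, 154, 119, 127, 118, 93, 96, 91, 90, 98, 100]
254 [94, 91, 90, 87, 87, 90, 123, 211, 183, 182, 184, 184, 140, 154, 154, 188, 155, 118, 81, 81, 81, 82, 83, 83, 83, 83]
256 [96, 94, 88, 87, 85, 84, 108, 223, 182, 182, 181, 187, 232, 232, 225, 182, 143, 154, 88, 81, 81, 82, 83, 83, 82, 87]
258 [91, 91, 91, 90, 90, 90, 99, 202, 190, 184, 185, 218, 230, 231, 231, 223, 183, 127, 137, 81, 80, 82, 82, 82, 83, 83]
260 [153, 181, 179, 177, 179, 183, 185, 203, 207, 185, 183, 182, 199, 220, 217, 202, 206, 132, 121, 83, 81, 81, 82, 82, 83, 83]
```

Emit:
servo_tool(slide=[[0,0,-0.0125],[0,0,0]], angular=[[0,0,0],[0,0,0]])

```text
clock: 13.87
tcp_pos: [0.4841, 0.0352, 0.147]
ee_rot: [0.671, 0.741, 0.0, 0.0]
wrist_force: [0.4, -0.8, -3.6]
finger_gap: 0.0148
finger_force: 30.0
```

```bash
python3 mast.py
```

```text
clock 13.87 sink 0.00 mm -> mast 62.0 (corr 1.000) F [ 0.4  -0.76 -3.58] M [ 0.24  0.05 -0.01] z 0.14704
```

Emit:
servo_tool(slide=[[0,0,-0.0125],[0,0,0]], angular=[[0,0,0],[0,0,0]])

```text
clock: 14.08
tcp_pos: [0.4841, 0.0352, 0.1475]
ee_rot: [0.671, 0.741, 0.0, 0.0]
wrist_force: [0.1, -0.2, -4.0]
finger_gap: 0.015
finger_force: 30.0
```

```bash
python3 mast.py
```

```text
clock 14.08 sink 0.00 mm -> mast 62.0 (corr 1.000) F [ 0.08 -0.18 -4.03] M [ 0.21  0.02 -0.03] z 0.14754
```

Emit:
servo_tool(slide=[[0,0,-0.0125],[0,0,0]], angular=[[0,0,0],[0,0,0]])

```text
clock: 14.3
tcp_pos: [0.4841, 0.0352, 0.148]
ee_rot: [0.671, 0.741, 0.0, 0.0]
wrist_force: [-0.1, -0.2, -3.9]
finger_gap: 0.0145
finger_force: 30.0
```

```bash
python3 mast.py; python3 - <<'E'
from h import *
im=arm.camera("scene")[:,:,::-1];cv2.imwrite("pics/s6.png",im)
g=cv2.imread(f"pics/s6.png",0)
for x in (236,240,244,248,250,252,254,256,258,260): print(x,g[180:194,x].tolist())
E
```

```text
clock 14.30 sink 0.00 mm -> mast 62.0 (corr 1.000) F [-0.13 -0.2  -3.88] M [ 0.23 -0.   -0.01] z 0.14802
236 [160, 177, 203, 173, 160, 150, 191, 181, 180, 168, 156, 120, 117, 204]
240 [182, 192, 186, 167, 189, 163, 155, 159, 182, 182, 180, 173, 131, 217]
244 [186, 180, 182, 183, 197, 204, 168, 158, 146, 183, 183, 182, 157, 110]
248 [217, 184, 181, 180, 177, 153, 164, 183, 159, 155, 181, 183, 182, 123]
250 [211, 189, 183, 181, 178, 162, 125, 203, 172, 157, 152, 180, 182, 156]
252 [178, 197, 182, 182, 184, 180, 114, 118, 189, 165, 154, 118, 127, 119]
254 [123, 211, 183, 182, 185, 184, 140, 155, 171, 190, 155, 118, 81, 80]
256 [108, 223, 182, 181, 182, 187, 232, 232, 224, 168, 143, 154, 88, 80]
258 [100, 202, 189, 185, 185, 218, 230, 230, 230, 223, 182, 127, 137, 81]
260 [185, 203, 207, 185, 184, 181, 199, 220, 217, 202, 205, 132, 120, 83]
```

Emit:
servo_tool(slide=[[0,0,-0.025],[0,0,-0.025]], angular=[[0,0,0],[0,0,0]])

```text
clock: 14.57
tcp_pos: [0.4841, 0.0352, 0.15]
ee_rot: [0.671, 0.741, -0.0, -0.0]
wrist_force: [0.7, -1.7, -3.5]
finger_gap: 0.0147
finger_force: 30.0
```

```bash
python3 mast.py; python3 - <<'E'
from h import *
im=arm.camera("scene")[:,:,::-1];cv2.imwrite("pics/s7.png",im)
g=cv2.imread(f"pics/s7.png",0)
for x in (212,220,228,236,240,244,248,250,252,254,256,258,260): print(x,g[174:194,x].tolist())
E
```

```text
clock 14.57 sink 0.00 mm -> mast 62.0 (corr 1.000) F [ 0.68 -1.73 -3.52] M [ 0.16 -0.06  0.01] z 0.14996
212 [167, 167, 167, 167, 168, 167, 167, 167, 164, 157, 143, 123, 160, 156, 158, 153, 140, 140, 140, 138]
220 [134, 133, 146, 146, 147, 159, 159, 159, 159, 159, 159, 159, 156, 121, 134, 135, 141, 146, 151, 154]
228 [171, 151, 106, 157, 173, 153, 137, 139, 125, 133, 175, 166, 140, 124, 172, 178, 141, 140, 147, 167]
236 [172, 187, 207, 207, 213, 173, 160, 177, 189, 162, 155, 159, 190, 181, 180, 169, 156, 119, 117, 204]
240 [93, 93, 93, 93, 129, 206, 181, 192, 188, 210, 171, 159, 154, 205, 182, 182, 180, 173, 131, 218]
244 [92, 93, 93, 90, 97, 196, 186, 180, 182, 183, 196, 192, 160, 155, 156, 183, 183, 182, 156, 110]
248 [94, 94, 91, 91, 91, 129, 218, 184, 181, 179, 178, 156, 207, 173, 158, 148, 182, 183, 182, 124]
250 [92, 94, 91, 88, 88, 98, 211, 189, 182, 181, 178, 162, 123, 191, 164, 155, 142, 179, 182, 156]
252 [93, 91, 89, 87, 87, 93, 178, 196, 181, 182, 184, 180, 114, 119, 196, 162, 154, 138, 127, 119]
254 [94, 91, 89, 86, 87, 89, 123, 210, 183, 182, 184, 184, 140, 155, 168, 185, 156, 118, 81, 80]
256 [96, 94, 88, 86, 86, 83, 107, 222, 182, 181, 182, 187, 232, 232, 224, 182, 145, 154, 88, 80]
258 [91, 91, 90, 89, 90, 90, 99, 202, 189, 184, 184, 218, 230, 230, 231, 229, 182, 126, 137, 81]
260 [153, 180, 179, 177, 179, 183, 185, 203, 206, 185, 183, 181, 198, 220, 217, 203, 205, 132, 120, 83]
```

The rod pitches and slips in the handle grip at about 0.25 Nm, roughly 3 N at the tail, which is not enough. I'll put it back and regrip on the shank near the tip: short lever, gripper leaned back to clear the easel.

Emit:
servo_tool(slide=[[0,0,0.03],[0,0,0.04],[0,0,0.02],[0.15,0,0],[0.3,0,0],[0.5,0,0],[0.5,0,0],[0,0,0]], angular=[[0,0,0],[0,0,0],[0,0,0],[0,0,0],[0,0,0],[0,0,0],[0,0,0],[0,0,0]])

```text
clock: 15.33
tcp_pos: [0.4779, 0.0961, 0.1465]
ee_rot: [0.67, 0.742, 0.0, -0.0]
wrist_force: [-0.6, -0.2, -0.0]
finger_gap: 0.0149
finger_force: 30.0
```

Emit:
servo_tool(slide=[[0,0,-0.2],[0,0,-0.2],[0,0,0],[0,0,0],[0,0,0],[0,0,0],[0,0,0],[0,0,0],[0,0,0],[0,0,0]], angular=[[0,0,-0.9],[0,0,-1],[0,0,-1],[0,0,-1],[0,0,-1],[0,0,-1],[0,0,-1],[0,0,-1],[0,0,-1],[0,0,-1]])

```text
clock: 16.17
tcp_pos: [0.4783, 0.0934, 0.1624]
ee_rot: [0.213, 0.977, 0.0, 0.0]
wrist_force: [0.6, 0.0, -0.2]
finger_gap: 0.0147
finger_force: 30.0
```

Emit:
servo_tool(slide=[[0,0,0],[0,0,0],[0,0,0],[0,0,0],[0,0,0]], angular=[[0,0,-1],[0,0,-1],[0,0,-1],[0,-0.6,0],[0,0,0]])

```text
clock: 16.58
tcp_pos: [0.478, 0.0934, 0.1624]
ee_rot: [0.06, 0.998, -0.002, 0.033]
wrist_force: [-0.6, -0.5, 0.3]
finger_gap: 0.015
finger_force: 30.0
```

```bash
python3 - <<'E'
from h import *
np.set_printoptions(precision=4,suppress=True)
s=arm.sense();a=R.from_quat(s["ee_rot"]).as_matrix();print(s["clock"],s["tcp_pos"]);print(a)
t=np.array([.4391,.0704,.037]);print("tool delta to place",a.T@(t-s["tcp_pos"]))
im=arm.camera("wrist")[:,:,::-1];cv2.imwrite("pics/w8.png",im)
im=arm.camera("side")[:,:,::-1];cv2.imwrite("pics/d8.png",im)
E
```

```text
16.5833 [0.478  0.0934 0.1624]
[[-0.9907  0.1194  0.0652]
 [ 0.1192  0.9928 -0.0077]
 [-0.0657  0.0001 -0.9978]]
tool delta to place [ 0.044  -0.0275  0.1228]
```

Emit:
servo_tool(slide=[[0.55,-0.35,0],[0.55,-0.34,0.2],[0,0,0.6],[0,0,0.7],[0,0,0.6],[0,0,0.5],[0,0,0.3],[0,0,0.1],[0,0,0]], angular=[[0,0,0],[0,0,0],[0,0,0],[0,0,0],[0,0,0],[0,0,0],[0,0,0],[0,0,0],[0,0,0]])

```text
clock: 17.43
tcp_pos: [0.4388, 0.07, 0.0395]
ee_rot: [0.06, 0.998, -0.002, 0.03]
wrist_force: [-0.6, -0.0, -0.5]
finger_gap: 0.0146
finger_force: 30.0
```

```bash
python3 - <<'E'
from h import *
s=arm.sense();print(s["clock"],s["tcp_pos"],s["wrist_force"],s["wrist_torque"])
E
```

```text
17.4333 [0.43875679 0.06996708 0.03945264] [-0.6170696  -0.01835574 -0.53923673] [ 0.02231435  0.02075345 -0.07807493]
```

Emit:
servo_tool(slide=[[0,0,0.04],[0,0,0.02],[0,0,0],[0,0,0]], angular=[[0,0,0],[0,0,0],[0,0,0],[0,0,0]])

```text
clock: 17.77
tcp_pos: [0.4394, 0.07, 0.0382]
ee_rot: [0.06, 0.998, -0.002, 0.032]
wrist_force: [0.2, -0.3, -1.4]
finger_gap: 0.0149
finger_force: 30.0
```

Emit:
servo_tool(slide=[[0,0,0],[0,0,0],[0,0,0],[0,0,0]], angular=[[0,0,0],[0,0,0],[0,0,0],[0,0,0]], jaw=0.1)

```text
clock: 18.1
tcp_pos: [0.4391, 0.0699, 0.0376]
ee_rot: [0.06, 0.998, -0.002, 0.031]
wrist_force: [0.3, -0.2, 0.1]
finger_gap: 0.0367
finger_force: 0.0
```

Emit:
servo_tool(slide=[[0,0,-0.3],[0,0,-0.6],[0,0,-0.7],[0,0,-0.7],[0,0,-0.5],[0,0,0]], angular=[[0,0,0],[0,0,0],[0,0,0],[0,0,0],[0,0.6,0],[0,0,0]])

```text
clock: 18.6
tcp_pos: [0.4336, 0.0709, 0.1547]
ee_rot: [0.06, 0.998, 0.001, 0.001]
wrist_force: [0.5, -0.3, 0.0]
finger_gap: 0.0418
finger_force: 0.0
```

```bash
python3 - <<'E'
from h import *
np.set_printoptions(precision=4,suppress=True)
s=arm.sense();a=R.from_quat(s["ee_rot"]).as_matrix();print(s["clock"],s["tcp_pos"],s["joint_pos"]);print(a)
W=pose("wrist",s);im=arm.camera("wrist")[:,:,::-1];cv2.imwrite("pics/w9.png",im)
g=cv2.cvtColor(np.ascontiguousarray(im),cv2.COLOR_BGR2HSV)
# shank/handle centre per row near predicted axis
d=np.array([.993,-.12,0])
for k in (-80,-60,-40,-20,20,25,45,55,65):
    X=np.array([.4566,.0683,.052])+k/1e3*d;u,v=proj(W,X)[0];u0,v0=int(round(u)),int(round(v))
    if 0<=v0<420: print(k,round(u,1),round(v,1),cv2.cvtColor(np.ascontiguousarray(im),cv2.COLOR_BGR2GRAY)[v0,u0-14:u0+15].tolist())
E
```

```text
18.6 [0.4336 0.0709 0.1547] [ 0.1035 -0.4006  2.0077  0.0008  1.5315 -1.347 ]
[[-0.9928  0.1201  0.0029]
 [ 0.1201  0.9928  0.0011]
 [-0.0028  0.0014 -1.    ]]
-80 285.1 152.9 [78, 83, 86, 80, 75, 62, 62, 69, 76, 75, 80, 76, 75, 76, 76, 78, 76, 74, 77, 76, 77, 63, 76, 89, 86, 81, 72, 73, 73]
-60 285.1 175.4 [124, 115, 111, 108, 108, 81, 66, 66, 69, 77, 77, 78, 78, 74, 73, 76, 75, 79, 80, 75, 72, 59, 97, 113, 110, 114, 113, 114, 113]
-40 285.1 196.9 [121, 123, 118, 109, 109, 86, 65, 67, 70, 74, 74, 78, 72, 73, 76, 77, 78, 76, 78, 76, 71, 65, 115, 133, 128, 131, 128, 126, 131]
-20 285.1 217.7 [123, 122, 117, 114, 110, 92, 69, 71, 74, 72, 76, 74, 75, 76, 72, 78, 80, 79, 76, 74, 72, 71, 114, 131, 129, 127, 131, 131, 129]
20 285.1 257.0 [87, 82, 84, 86, 84, 83, 78, 74, 75, 72, 101, 147, 171, 189, 186, 177, 162, 114, 78, 83, 89, 87, 83, 83, 83, 84, 84, 85, 81]
25 285.1 261.7 [74, 72, 76, 77, 77, 77, 75, 75, 71, 66, 102, 148, 171, 187, 187, 177, 159, 107, 70, 74, 75, 74, 71, 74, 72, 74, 72, 72, 71]
45 285.1 280.1 [162, 163, 163, 161, 161, 162, 157, 177, 189, 189, 140, 137, 169, 188, 186, 170, 146, 171, 190, 187, 189, 169, 152, 154, 154, 154, 157, 159, 159]
55 285.1 289.1 [184, 186, 183, 183, 183, 182, 184, 184, 185, 186, 135, 135, 169, 187, 183, 168, 145, 170, 189, 188, 188, 189, 186, 188, 188, 189, 188, 190, 190]
65 285.1 297.9 [48, 49, 51, 49, 51, 51, 51, 47, 50, 52, 50, 51, 49, 51, 48, 47, 52, 47, 47, 49, 47, 49, 49, 48, 50, 49, 45, 47, 53]
```

Emit:
servo_tool(slide=[[-0.6,0,0],[-0.6,0,0],[-0.6,0,0],[0,0,0],[0,0,0],[0,0,0],[0,0,0],[0,0,0],[0,0,0],[0,0,0]], angular=[[0,0,0],[0,0,0],[0,0,0],[0,-1,0],[0,-1,0],[0,-1,0],[0,-1,0],[0,-1,0],[0,-0.8,0],[0,0,0]])

```text
clock: 19.48
tcp_pos: [0.5017, 0.0623, 0.1472]
ee_rot: [0.057, 0.952, -0.018, 0.3]
wrist_force: [-1.2, 0.1, -0.8]
finger_gap: 0.0417
finger_force: 0.0
```

```bash
python3 - <<'E'
from h import *
np.set_printoptions(precision=4,suppress=True)
s=arm.sense();a=R.from_quat(s["ee_rot"]).as_matrix();print(s["clock"],s["tcp_pos"],s["joint_pos"]);print(a)
t=np.array([.5119,.0616,.0438]);print("tool units: hover", a.T@(t+[0,0,.06]-s["tcp_pos"])/.04,"down .06:",a.T@[0,0,-.06]/.04)
# rod longitudinal check: handle end in w9
s0=dict(tcp_pos=[.4336,.0709,.1547],ee_rot=[.06,.998,.001,.001]);W=pose("wrist",s0)
g=cv2.imread("pics/w9.png",0);print("handle end pred",proj(W,[.4566-.092*.993,.0683+.092*.12,.052]),g[130:156,285].tolist(),proj(W,[.4566,.0683,.052]),g[228:256,285].tolist())
W0=pose("wrist",dict(tcp_pos=[.675,0,.2185],ee_rot=[.7071,.7071,0,0]));print("muller",onz(W0,(189,130),.03),onz(W0,(172,128.5),.092))
E
```

```text
19.4833 [0.5017 0.0623 0.1472] [ 0.1717 -0.6465  2.2629 -0.2047  0.945  -1.2092]
[[-0.8136  0.1191  0.5691]
 [ 0.0974  0.9929 -0.0685]
 [-0.5732 -0.0003 -0.8194]]
tool units: hover [0.4132 0.0125 1.0343] down .06: [0.8597 0.0005 1.2292]
handle end pred [[285.087  139.0911]] [171, 169, 171, 169, 173, 170, 173, 179, 131, 52, 60, 67, 72, 79, 74, 75, 77, 77, 75, 75, 75, 73, 75, 75, 76, 79] [[285.0536 237.5329]] [76, 79, 73, 77, 75, 75, 77, 74, 73, 72, 132, 168, 160, 158, 160, 165, 161, 160, 161, 162, 175, 187, 184, 186, 187, 186, 186, 187]
muller [0.564 0.078 0.03 ] [0.5673 0.0784 0.092 ]
```

Emit:
servo_tool(slide=[[0.2,0,0.5],[0.21,0.01,0.53],[0.25,0,0.35],[0.25,0,0.35],[0.2,0,0.3],[0.16,0,0.23],[0,0,0],[0,0,0]], angular=[[0,0,0],[0,0,0],[0,0,0],[0,0,0],[0,0,0],[0,0,0],[0,0,0],[0,0,0]])

```text
clock: 20.15
tcp_pos: [0.5134, 0.0612, 0.0458]
ee_rot: [0.057, 0.953, -0.018, 0.298]
wrist_force: [1.0, 0.1, -0.1]
finger_gap: 0.0421
finger_force: 0.0
```

```bash
python3 - <<'E'
from h import *
np.set_printoptions(precision=4,suppress=True)
s=arm.sense();a=R.from_quat(s["ee_rot"]).as_matrix();print(s["clock"],s["tcp_pos"],s["wrist_force"],a.T@(np.array([.5119,.0616,.0438])-s["tcp_pos"])/.04)
E
```

```text
20.15 [0.5134 0.0612 0.0458] [ 0.9675  0.0732 -0.0594] [0.0594 0.0055 0.0185]
```

Emit:
servo_tool(slide=[[0.06,0,0.02],[0,0,0],[0,0,0],[0,0,0],[0,0,0],[0,0,0],[0,0,0]], angular=[[0,0,0],[0,0,0],[0,0,0],[0,0,0],[0,0,0],[0,0,0],[0,0,0]], jaw=1)

```text
clock: 20.73
tcp_pos: [0.5129, 0.0615, 0.0458]
ee_rot: [0.057, 0.952, -0.018, 0.3]
wrist_force: [7.2, -2.8, -1.4]
finger_gap: 0.038
finger_force: 30.0
```

```bash
python3 - <<'E'
from h import *
np.set_printoptions(precision=4,suppress=True)
s=arm.sense();a=R.from_quat(s["ee_rot"]).as_matrix();print(s["clock"],s["tcp_pos"],s["wrist_force"],s["wrist_torque"],s["finger_gap"])
g=np.array([.50625,.0623,.052])
print("rod pt minus tcp, tool:",a.T@(np.array([.4566,.0683,.052])+.086*np.array([.9928,-.12,0])-s["tcp_pos"]), "axis in tool",a.T@[.9928,-.12,0], "up .1:",a.T@[0,0,.1]/.04)
E
```

```text
20.7333 [0.5129 0.0615 0.0458] [ 7.2131 -2.7638 -1.3617] [-0.2078 -0.7289 -0.2134] 0.03795225307305501
rod pt minus tcp, tool: [-0.0275 -0.      0.0117] axis in tool [-0.8195  0.      0.5732] up .1: [-1.4329  0.0012 -2.0486]
```

The fingers closed on the rest's front upright (38 mm gap) instead of the shank. The rest is fixed, so nothing has shifted. I open, rise, reduce the lean to 20° and grip further forward.

Emit:
servo_tool(slide=[[0,0,0],[0,0,0],[0,0,0],[-0.28,0,-0.41],[-0.28,0,-0.41],[0,0,0],[0,0,0],[0,0,0]], angular=[[0,0,0],[0,0,0],[0,0,0],[0,0,0],[0,0,0],[0,0.9,0],[0,0.9,0],[0,0.7,0]], jaw=0.1)

```text
clock: 21.4
tcp_pos: [0.512, 0.0619, 0.0853]
ee_rot: [0.059, 0.984, -0.01, 0.17]
wrist_force: [0.2, -0.8, -0.6]
finger_gap: 0.042
finger_force: 0.0
```

```bash
python3 - <<'E'
from h import *
np.set_printoptions(precision=4,suppress=True)
s=arm.sense();a=R.from_quat(s["ee_rot"]).as_matrix();print(s["clock"],s["tcp_pos"],s["wrist_force"],s["finger_gap"]);print(a)
P=np.array([.4566,.0683,.052])+.057*np.array([.9928,-.12,0]);t=P+.007*a[:,2]
print(t,"hover .02:",a.T@(t+[0,0,.02]-s["tcp_pos"])/.04,"down .02",a.T@[0,0,-.02]/.04)
E
```

```text
21.4 [0.512  0.0619 0.0853] [ 0.186  -0.7934 -0.5564] 0.04202589106466241
[[-0.935   0.1194  0.334 ]
 [ 0.1128  0.9928 -0.039 ]
 [-0.3363  0.0012 -0.9418]]
[0.5155 0.0612 0.0454] hover .02: [ 0.0816 -0.0071  0.4984] down .02 [ 0.1681 -0.0006  0.4709]
```

Emit:
servo_tool(slide=[[0.08,0,0.5],[0.08,0,0.24],[0.09,0,0.24],[0,0,0],[0,0,0]], angular=[[0,0,0],[0,0,0],[0,0,0],[0,0,0],[0,0,0]])

```text
clock: 21.82
tcp_pos: [0.5147, 0.0611, 0.0428]
ee_rot: [0.059, 0.983, -0.01, 0.171]
wrist_force: [0.3, 0.3, 0.1]
finger_gap: 0.0417
finger_force: 0.0
```

Emit:
servo_tool(slide=[[0,0,0],[0,0,0],[0,0,0],[0,0,0],[0,0,0],[0,0,0]], angular=[[0,0,0],[0,0,0],[0,0,0],[0,0,0],[0,0,0],[0,0,0]], jaw=1)

```text
clock: 22.32
tcp_pos: [0.5155, 0.0611, 0.0436]
ee_rot: [0.059, 0.983, -0.01, 0.172]
wrist_force: [0.2, -0.6, 0.1]
finger_gap: 0.0065
finger_force: 13.3
```

```bash
python3 - <<'E'
from h import *
np.set_printoptions(precision=4,suppress=True)
s=arm.sense();a=R.from_quat(s["ee_rot"]).as_matrix();print(s["clock"],s["tcp_pos"],s["wrist_force"],s["wrist_torque"],s["finger_gap"])
tip=np.array([.4566,.0683,.052])+.086*np.array([.9928,-.12,0])
print("tip in tool",a.T@(tip-s["tcp_pos"]),"axis in tool",a.T@[.9928,-.12,0],"up .1",a.T@[0,0,.1]/.04)
E
```

```text
22.3167 [0.5155 0.0611 0.0436] [ 0.1765 -0.5952  0.1455] [0.1882 0.0477 0.013 ] 0.006483342681838709
tip in tool [-0.0279  0.0001  0.0011] axis in tool [-0.9408  0.0001  0.339 ] up .1 [-0.8475  0.0002 -2.352 ]
```

Emit:
servo_tool(slide=[[0,0,0],[0,0,0],[-0.13,0,-0.35],[-0.24,0,-0.66],[-0.24,0,-0.67],[-0.24,0,-0.66],[0,0,0],[0,0,0]], angular=[[0,0,0],[0,0,0],[0,0,0],[0,0,0],[0,0,0],[0,0,0],[0,0,0],[0,0,0]])

```text
clock: 22.98
tcp_pos: [0.5163, 0.0611, 0.1445]
ee_rot: [0.059, 0.983, -0.01, 0.173]
wrist_force: [-0.6, -0.9, -1.4]
finger_gap: 0.0059
finger_force: 30.0
```

Emit:
servo_tool(slide=[[0,0,0],[0,0,0],[0,0,0],[0,0,0],[0,0,0],[0,0,0],[0,0,0],[0,0,0]], angular=[[0.34,0,0.94],[0.34,0,0.94],[0.34,0,0.94],[0.34,0,0.94],[0.34,0,0.94],[0.34,0,0.94],[0.34,0,0.94],[0.34,0,0.94]])

```text
clock: 23.65
tcp_pos: [0.5151, 0.061, 0.1412]
ee_rot: [0.456, 0.873, -0.081, 0.152]
wrist_force: [-0.9, -0.0, 0.5]
finger_gap: 0.0058
finger_force: 30.0
```

Emit:
servo_tool(slide=[[0,0,0],[0,0,0],[0,0,0],[0,0,0],[0,0,0],[0,0,0],[0,0,0]], angular=[[0.34,0,0.94],[0.34,0,0.94],[0.34,0,0.94],[0.34,0,0.94],[0.29,0,0.8],[0,0,0],[0,0,0]])

```text
clock: 24.23
tcp_pos: [0.5154, 0.0609, 0.1415]
ee_rot: [0.658, 0.733, -0.117, 0.127]
wrist_force: [-0.5, 0.4, -0.8]
finger_gap: 0.006
finger_force: 30.0
```

```bash
cat > st2.py <<'E'
from h import *
np.set_printoptions(precision=4,suppress=True)
s=arm.sense();a=R.from_quat(s["ee_rot"]).as_matrix();ax=a@[-.9408,0,.339];tip=s["tcp_pos"]+a@[-.0279,.0001,.0011]
o=np.array([.5005,-.128,.016]);xe=np.array([.104,-.9946,0]);ye=np.array([.9946,.104,0]);d=tip-o
print("t %.2f"%s["clock"],s["tcp_pos"],"tip xe,ye,z",np.array([d@xe,d@ye,d[2]]),"axis",np.array([ax@xe,ax@ye,ax[2]]),"F",s["wrist_force"],"M",s["wrist_torque"],s["finger_gap"])
print("tool units per mm: fwd",a.T@xe/40,"lat",a.T@ye/40,"up",a.T@[0,0,1]/40)
E
python3 st2.py; python3 - <<'E'
from h import *
im=arm.camera("scene")[:,:,::-1];cv2.imwrite("pics/s10.png",im)
S=pose("scene");s=arm.sense();print(s["joint_pos"])
E
```

```text
t 24.23 [0.5154 0.0609 0.1415] tip xe,ye,z [-0.1598  0.0347  0.134 ] axis [1.     0.0039 0.0011] F [-0.5273  0.3518 -0.8424] M [0.1379 0.0212 0.0853] 0.006031872352445962
tool units per mm: fwd [-0.0235 -0.0001  0.0085] lat [-0.0001  0.025  -0.0001] up [-0.0085 -0.0001 -0.0235]
[ 0.26443238 -0.15971033  1.86735136 -0.34296337  1.49778612  0.19166656]
```

Emit:
servo_tool(slide=[[0,-0.43,0],[-0.01,-0.44,-0.03],[-0.44,0,0.16],[-0.44,0,0.16],[-0.44,0,0.16],[-0.44,0,0.16],[0,0,0],[0,0,0],[0,0,0]], angular=[[0,0,0],[0,0,0],[0,0,0],[0,0,0],[0,0,0],[0,0,0],[0,0,0],[0,0,0],[0,0,0]])

```text
clock: 25.03
tcp_pos: [0.4887, -0.0169, 0.144]
ee_rot: [0.658, 0.733, -0.116, 0.128]
wrist_force: [-0.7, -0.3, -1.4]
finger_gap: 0.0053
finger_force: 30.0
```

```bash
python3 st2.py; python3 - <<'E'
from h import *
im=arm.camera("scene")[:,:,::-1];cv2.imwrite("pics/s11.png",im)
S=pose("scene");s=arm.sense();a=R.from_quat(s["ee_rot"]).as_matrix();ax=a@[-.9408,0,.339];tip=s["tcp_pos"]+a@[-.0279,.0001,.0011]
q=proj(S,[tip,tip-.01*ax,tip-.02*ax,tip-.14*ax]);print(q)
g=cv2.imread("pics/s11.png",0);r=cv2.imread("pics/scene0.png",0);o=cv2.imread("pics/scene3.png",0)
for x in range(238,258,2):
    print(x,"new",g[182:200,x].tolist(),"bg",r[182:200,x].tolist(),"old",o[182:200,x].tolist())
E
```

```text
t 25.03 [ 0.4887 -0.0169  0.144 ] tip xe,ye,z [-0.0852 -0.      0.1365] axis [1.     0.0021 0.0007] F [-0.7387 -0.288  -1.4061] M [ 0.1633  0.0226 -0.0033] 0.00534232994588669
tool units per mm: fwd [-0.0235 -0.0001  0.0085] lat [-0.0001  0.025  -0.    ] up [-0.0085 -0.     -0.0235]
[[249.2359302  191.43784129]
 [245.43699145 190.27307241]
 [241.6880577  189.12373355]
 [200.30291119 176.44250949]]
238 new [149, 159, 176, 218, 219, 219, 219, 219, 219, 219, 202, 149, 191, 226, 212, 207, 206, 208] bg [163, 165, 157, 160, 164, 167, 170, 163, 153, 153, 124, 213, 220, 220, 204, 199, 199, 201] old [169, 171, 162, 165, 171, 188, 183, 160, 154, 158, 129, 218, 225, 225, 211, 206, 204, 207]
240 new [83, 68, 66, 67, 80, 107, 197, 186, 200, 172, 189, 171, 223, 227, 212, 207, 203, 199] bg [181, 159, 109, 127, 168, 200, 177, 176, 175, 167, 126, 212, 222, 222, 204, 199, 195, 191] old [187, 165, 114, 132, 174, 207, 199, 171, 158, 147, 131, 218, 226, 227, 211, 206, 202, 198]
242 new [211, 211, 192, 183, 164, 112, 204, 173, 159, 142, 102, 117, 177, 215, 212, 212, 208, 195] bg [185, 184, 160, 118, 127, 
[... 1392 characters left out ...]
76, 177, 177, 175, 110, 112, 158, 167, 157, 134, 122, 115, 90, 92, 88, 87, 95, 96] old [182, 184, 185, 181, 114, 117, 165, 173, 165, 139, 129, 120, 93, 97, 92, 91, 99, 101]
254 new [185, 184, 187, 186, 142, 156, 135, 177, 177, 159, 83, 82, 83, 84, 84, 84, 85, 84] bg [177, 176, 179, 178, 136, 148, 129, 170, 171, 151, 78, 78, 79, 79, 79, 79, 80, 80] old [185, 184, 185, 186, 141, 155, 134, 176, 177, 157, 82, 82, 83, 82, 84, 83, 84, 83]
256 new [184, 183, 184, 188, 220, 234, 224, 167, 146, 182, 86, 81, 83, 84, 84, 85, 84, 89] bg [177, 176, 176, 180, 213, 228, 219, 160, 140, 175, 82, 78, 78, 79, 79, 80, 80, 83] old [184, 182, 183, 187, 219, 233, 223, 166, 144, 181, 85, 81, 82, 83, 82, 84, 83, 87]
```

Emit:
servo_tool(slide=[[0.01,0,0.02],[-0.094,0,0.034],[-0.094,0,0.034],[-0.094,0,0.034],[-0.094,0,0.034],[-0.094,0,0.034],[-0.07,0,0.025],[0,0,0],[0,0,0]], angular=[[0,0,0],[0,0,0],[0,0,0],[0,0,0],[0,0,0],[0,0,0],[0,0,0],[0,0,0],[0,0,0]])

```text
clock: 25.83
tcp_pos: [0.4913, -0.04, 0.1433]
ee_rot: [0.659, 0.732, -0.116, 0.128]
wrist_force: [0.1, 0.7, -0.3]
finger_gap: 0.0055
finger_force: 30.0
```

```bash
python3 st2.py;python3 st2.py
```

```text
t 25.83 [ 0.4913 -0.04    0.1433] tip xe,ye,z [-0.0618  0.0002  0.1357] axis [1.     0.0004 0.0008] F [ 0.0653  0.7487 -0.2534] M [ 0.2073 -0.0503 -0.0358] 0.0055467549109460695
tool units per mm: fwd [-0.0235 -0.      0.0085] lat [-0.     0.025 -0.   ] up [-0.0085 -0.     -0.0235]
t 25.83 [ 0.4913 -0.04    0.1433] tip xe,ye,z [-0.0618  0.0002  0.1357] axis [1.     0.0004 0.0008] F [ 0.0653  0.7487 -0.2534] M [ 0.2073 -0.0503 -0.0358] 0.0055467549109460695
tool units per mm: fwd [-0.0235 -0.      0.0085] lat [-0.     0.025 -0.   ] up [-0.0085 -0.     -0.0235]
```

Emit:
servo_tool(slide=[[-0.054,0,0.02],[-0.014,0,-0.039],[-0.014,0,-0.039],[-0.014,0,-0.039],[0,0,0],[0,0,0]], angular=[[0,0,0],[0,0,0],[0,0,0],[0,0,0],[0,0,0],[0,0,0]])

```text
clock: 26.33
tcp_pos: [0.4917, -0.042, 0.1484]
ee_rot: [0.659, 0.732, -0.116, 0.128]
wrist_force: [-0.1, -0.9, -1.5]
finger_gap: 0.0057
finger_force: 30.0
```

```bash
python3 st2.py|head -1; python3 mast.py
```

```text
t 26.33 [ 0.4917 -0.042   0.1484] tip xe,ye,z [-0.0598  0.0003  0.1408] axis [1.     0.001  0.0009] F [-0.1342 -0.8684 -1.5002] M [0.1841 0.0531 0.0247] 0.005727494331834182
clock 26.33 sink 0.00 mm -> mast 62.0 (corr 1.000) F [-0.13 -0.87 -1.5 ] M [0.18 0.05 0.02] z 0.14837
```

Emit:
servo_tool(slide=[[-0.004,0,-0.012],[-0.004,0,-0.012],[0,0,0],[0,0,0]], angular=[[0,0,0],[0,0,0],[0,0,0],[0,0,0]])

```text
clock: 26.72
tcp_pos: [0.4916, -0.0421, 0.1492]
ee_rot: [0.659, 0.732, -0.116, 0.128]
wrist_force: [0.7, -0.3, -1.0]
finger_gap: 0.0059
finger_force: 30.0
```

```bash
python3 st2.py|head -1; python3 mast.py
```

```text
t 26.72 [ 0.4916 -0.0421  0.1492] tip xe,ye,z [-0.0598  0.0002  0.1417] axis [1.     0.001  0.0009] F [ 0.668  -0.3437 -0.991 ] M [0.2075 0.0205 0.0016] 0.0058807422026667805
clock 26.72 sink 0.00 mm -> mast 62.0 (corr 1.000) F [ 0.67 -0.34 -0.99] M [0.21 0.02 0.  ] z 0.14923
```

Emit:
servo_tool(slide=[[-0.004,0,-0.012],[0,0,0],[0,0,0]], angular=[[0,0,0],[0,0,0],[0,0,0]])

```text
clock: 27.02
tcp_pos: [0.4916, -0.042, 0.1498]
ee_rot: [0.659, 0.732, -0.116, 0.128]
wrist_force: [-0.2, -0.1, -1.2]
finger_gap: 0.0061
finger_force: 30.0
```

```bash
python3 mast.py
```

```text
clock 27.02 sink 0.00 mm -> mast 62.0 (corr 0.999) F [-0.15 -0.07 -1.21] M [0.18 0.03 0.02] z 0.14975
```

Emit:
servo_tool(slide=[[-0.004,0,-0.012],[0,0,0],[0,0,0]], angular=[[0,0,0],[0,0,0],[0,0,0]])

```text
clock: 27.32
tcp_pos: [0.4916, -0.042, 0.1502]
ee_rot: [0.659, 0.732, -0.116, 0.128]
wrist_force: [0.1, 0.2, -2.1]
finger_gap: 0.0061
finger_force: 30.0
```

```bash
python3 mast.py
```

```text
clock 27.32 sink 0.00 mm -> mast 62.0 (corr 1.000) F [ 0.06  0.15 -2.11] M [0.26 0.04 0.05] z 0.15017
```

Emit:
servo_tool(slide=[[-0.004,0,-0.012],[0,0,0],[0,0,0]], angular=[[0,0,0],[0,0,0],[0,0,0]])

```text
clock: 27.62
tcp_pos: [0.4915, -0.042, 0.1506]
ee_rot: [0.659, 0.732, -0.116, 0.128]
wrist_force: [-0.2, -0.8, -3.5]
finger_gap: 0.0059
finger_force: 30.0
```

```bash
python3 mast.py
```

```text
clock 27.62 sink 0.00 mm -> mast 62.0 (corr 1.000) F [-0.2  -0.78 -3.52] M [0.37 0.02 0.01] z 0.15063
```

Emit:
servo_tool(slide=[[-0.004,0,-0.012],[0,0,0]], angular=[[0,0,0],[0,0,0]])

```text
clock: 27.83
tcp_pos: [0.4915, -0.042, 0.1511]
ee_rot: [0.659, 0.732, -0.116, 0.128]
wrist_force: [0.4, -0.0, -4.0]
finger_gap: 0.0058
finger_force: 30.0
```

```bash
python3 mast.py
```

```text
clock 27.83 sink 0.00 mm -> mast 62.0 (corr 0.999) F [ 0.41 -0.03 -3.99] M [ 0.5   0.06 -0.03] z 0.15113
```

Emit:
servo_tool(slide=[[-0.004,0,-0.012],[0,0,0]], angular=[[0,0,0],[0,0,0]])

```text
clock: 28.05
tcp_pos: [0.4915, -0.0419, 0.1516]
ee_rot: [0.659, 0.732, -0.116, 0.128]
wrist_force: [1.0, -0.3, -6.1]
finger_gap: 0.006
finger_force: 30.0
```

```bash
python3 mast.py
```

```text
clock 28.05 sink 0.00 mm -> mast 62.0 (corr 0.999) F [ 1.04 -0.3  -6.06] M [0.67 0.   0.03] z 0.15159
```

Emit:
servo_tool(slide=[[-0.003,0,-0.009],[0,0,0]], angular=[[0,0,0],[0,0,0]])

```text
clock: 28.27
tcp_pos: [0.4915, -0.042, 0.152]
ee_rot: [0.659, 0.732, -0.116, 0.128]
wrist_force: [0.2, -0.3, -7.2]
finger_gap: 0.006
finger_force: 30.0
```

```bash
python3 mast.py
```

```text
clock 28.27 sink 0.00 mm -> mast 62.0 (corr 1.000) F [ 0.23 -0.29 -7.15] M [0.73 0.06 0.01] z 0.15198
```

Emit:
servo_tool(slide=[[-0.003,0,-0.009],[0,0,0]], angular=[[0,0,0],[0,0,0]])

```text
clock: 28.48
tcp_pos: [0.4915, -0.0419, 0.1525]
ee_rot: [0.659, 0.732, -0.116, 0.128]
wrist_force: [0.8, -0.2, -7.3]
finger_gap: 0.0062
finger_force: 30.0
```

```bash
python3 mast.py; python3 lip.py
```

```text
clock 28.48 sink 0.00 mm -> mast 62.0 (corr 1.000) F [ 0.77 -0.18 -7.3 ] M [0.85 0.05 0.01] z 0.15246
px/mm [-0.01185862 -0.47761001] [-0.02627044 -0.45088927]
lip [ 0.73 -0.3 ] shank near lip [ 0.21 -0.6 ] shank mid [ 0.54 -0.1 ] gripper [ 0.36 -0.3 ]
```

Emit:
servo_tool(slide=[[-0.003,0,-0.009],[0,0,0]], angular=[[0,0,0],[0,0,0]])

```text
clock: 28.75
tcp_pos: [0.4916, -0.0419, 0.1529]
ee_rot: [0.659, 0.732, -0.116, 0.128]
wrist_force: [0.1, 0.7, -8.0]
finger_gap: 0.006
finger_force: 30.0
```

```bash
python3 mast.py; python3 lip.py|tail -1
```

```text
clock 28.75 sink 0.00 mm -> mast 62.0 (corr 0.999) F [ 0.15  0.66 -8.  ] M [ 0.97  0.14 -0.02] z 0.15290
lip [ 0.62 -0.4 ] shank near lip [ 0.23 -0.3 ] shank mid [ 0.52 -0.1 ] gripper [ 0.36 -0.4 ]
```

Emit:
servo_tool(slide=[[-0.003,0,-0.009],[0,0,0]], angular=[[0,0,0],[0,0,0]])

```text
clock: 29.02
tcp_pos: [0.4916, -0.0419, 0.1533]
ee_rot: [0.659, 0.732, -0.116, 0.128]
wrist_force: [-0.3, 2.2, -7.2]
finger_gap: 0.0058
finger_force: 30.0
```

```bash
python3 mast.py; python3 lip.py|tail -1
```

```text
clock 29.02 sink 0.00 mm -> mast 62.0 (corr 0.999) F [-0.34  2.21 -7.18] M [ 1.07  0.1  -0.02] z 0.15327
lip [ 0.62 -0.7 ] shank near lip [ 0.23 -0.1 ] shank mid [ 0.51 -0.2 ] gripper [ 0.37 -0.6 ]
```

Emit:
servo_tool(slide=[[-0.003,0,-0.009],[-0.003,0,-0.009],[0,0,0]], angular=[[0,0,0],[0,0,0],[0,0,0]])

```text
clock: 29.37
tcp_pos: [0.4916, -0.0419, 0.1541]
ee_rot: [0.659, 0.732, -0.116, 0.128]
wrist_force: [-0.4, 2.2, -7.0]
finger_gap: 0.006
finger_force: 30.0
```

```bash
python3 mast.py; python3 lip.py|tail -1
```

```text
clock 29.37 sink 0.00 mm -> mast 62.0 (corr 0.999) F [-0.36  2.24 -7.  ] M [ 1.24  0.17 -0.05] z 0.15408
lip [ 0.55 -1.1 ] shank near lip [ 0.22 -2.  ] shank mid [ 0.49 -0.2 ] gripper [ 0.36 -1.2 ]
```

Emit:
servo_tool(slide=[[-0.003,0,-0.009],[0,0,0]], angular=[[0,0,0],[0,0,0]])

```text
clock: 29.63
tcp_pos: [0.4916, -0.0419, 0.1545]
ee_rot: [0.659, 0.732, -0.116, 0.128]
wrist_force: [-0.6, 2.3, -7.3]
finger_gap: 0.0059
finger_force: 30.0
```

```bash
python3 mast.py; python3 lip.py|tail -1;python3 st2.py|head -1
```

```text
clock 29.63 sink 0.00 mm -> mast 62.0 (corr 0.998) F [-0.6   2.29 -7.29] M [ 1.3   0.13 -0.01] z 0.15447
lip [ 0.49 -1.2 ] shank near lip [ 0.22 -2.  ] shank mid [ 0.5 -0.2] gripper [ 0.35 -1.3 ]
t 29.73 [ 0.4916 -0.0419  0.1544] tip xe,ye,z [-0.0599  0.0002  0.1469] axis [1.     0.0009 0.0008] F [-0.953   3.1983 -7.941 ] M [ 1.3332  0.2053 -0.0094] 0.005850605175675097
```

Emit:
servo_tool(slide=[[-0.003,0,-0.009],[-0.003,0,-0.009],[0,0,0]], angular=[[0,0,0],[0,0,0],[0,0,0]])

```text
clock: 29.98
tcp_pos: [0.4916, -0.0418, 0.1553]
ee_rot: [0.659, 0.732, -0.116, 0.128]
wrist_force: [-0.8, 3.9, -8.1]
finger_gap: 0.0056
finger_force: 30.0
```

Emit:
servo_tool(slide=[[-0.003,0,-0.009],[0,0,0]], angular=[[0,0,0],[0,0,0]])

```text
clock: 30.15
tcp_pos: [0.4916, -0.0418, 0.1557]
ee_rot: [0.659, 0.732, -0.116, 0.128]
wrist_force: [-0.1, 5.6, -7.1]
finger_gap: 0.0059
finger_force: 30.0
```

```bash
python3 mast.py; python3 lip.py|tail -1;python3 st2.py|head -1
```

```text
clock 30.15 sink 0.00 mm -> mast 62.0 (corr 0.998) F [-0.11  5.64 -7.06] M [ 1.43  0.21 -0.04] z 0.15570
lip [ 0.4 -1.7] shank near lip [ 0.24 -3.  ] shank mid [0.5 0.2] gripper [ 0.35 -1.8 ]
t 30.25 [ 0.4916 -0.0419  0.1556] tip xe,ye,z [-0.06    0.0003  0.1481] axis [1.     0.001  0.0008] F [-0.7431  4.381  -7.1669] M [ 1.4511  0.1911 -0.0134] 0.005814929342214747
```

Emit:
servo_tool(slide=[[-0.003,0,-0.009],[0,0,0]], angular=[[0,0,0],[0,0,0]])

```text
clock: 30.42
tcp_pos: [0.4916, -0.0418, 0.156]
ee_rot: [0.659, 0.732, -0.116, 0.128]
wrist_force: [-1.1, 5.6, -5.9]
finger_gap: 0.0058
finger_force: 30.0
```

Emit:
servo_tool(slide=[[-0.003,0,-0.009],[0,0,0]], angular=[[0,0,0],[0,0,0]])

```text
clock: 30.58
tcp_pos: [0.4916, -0.0419, 0.1565]
ee_rot: [0.659, 0.732, -0.116, 0.128]
wrist_force: [0.2, 5.3, -6.4]
finger_gap: 0.006
finger_force: 30.0
```

```bash
python3 mast.py; python3 lip.py|tail -1
```

```text
clock 30.58 sink 0.00 mm -> mast 62.0 (corr 1.000) F [ 0.15  5.29 -6.43] M [ 1.35  0.16 -0.09] z 0.15647
lip [ 0.35 -3.  ] shank near lip [0.25 0.2 ] shank mid [0.52 0.2 ] gripper [ 0.34 -2.4 ]
```

Emit:
servo_tool(slide=[[-0.002,0,-0.007],[0,0,0]], angular=[[0,0,0],[0,0,0]])

```text
clock: 30.85
tcp_pos: [0.4919, -0.0422, 0.1572]
ee_rot: [0.659, 0.732, -0.116, 0.128]
wrist_force: [0.4, 1.2, -0.7]
finger_gap: 0.0059
finger_force: 30.0
```

```bash
python3 mast.py
```

```text
clock 30.85 sink 3.25 mm -> mast 58.8 (corr 0.996) F [ 0.38  1.17 -0.7 ] M [ 0.25  0.02 -0.05] z 0.15725
```

Emit:
servo_tool(slide=[[-0.002,0,-0.007],[0,0,0]], angular=[[0,0,0],[0,0,0]])

```text
clock: 31.07
tcp_pos: [0.4917, -0.042, 0.1571]
ee_rot: [0.659, 0.732, -0.116, 0.128]
wrist_force: [-0.3, 0.2, -2.1]
finger_gap: 0.0056
finger_force: 30.0
```

```bash
python3 mast.py
```

```text
clock 31.07 sink 6.25 mm -> mast 55.8 (corr 0.994) F [-0.25  0.22 -2.09] M [ 0.2  -0.05  0.01] z 0.15714
```

Emit:
servo_tool(slide=[[0,0,0],[0,0,0],[0,0,0],[0,0,0],[0,0,0],[0,0,0],[0,0,0],[0,0,0]], angular=[[0,0,0],[0,0,0],[0,0,0],[0,0,0],[0,0,0],[0,0,0],[0,0,0],[0,0,0]])

```text
clock: 31.78
tcp_pos: [0.4916, -0.0418, 0.1569]
ee_rot: [0.659, 0.732, -0.116, 0.128]
wrist_force: [-0.1, -0.9, -1.3]
finger_gap: 0.0058
finger_force: 30.0
```

```bash
python3 mast.py
```

```text
clock 31.78 sink 16.25 mm -> mast 45.8 (corr 0.973) F [-0.1  -0.89 -1.27] M [0.14 0.03 0.02] z 0.15690
```

Emit:
servo_tool(slide=[[0,0,0],[0,0,0],[0,0,0],[0,0,0],[0,0,0],[0,0,0],[0,0,0],[0,0,0]], angular=[[0,0,0],[0,0,0],[0,0,0],[0,0,0],[0,0,0],[0,0,0],[0,0,0],[0,0,0]])

```text
clock: 32.5
tcp_pos: [0.4916, -0.0419, 0.1569]
ee_rot: [0.659, 0.732, -0.116, 0.128]
wrist_force: [0.3, -0.9, -1.1]
finger_gap: 0.0058
finger_force: 30.0
```

```bash
python3 mast.py
```

```text
clock 32.50 sink 26.00 mm -> mast 36.0 (corr 0.944) F [ 0.32 -0.93 -1.11] M [ 0.18 -0.02 -0.02] z 0.15689
```

Emit:
servo_tool(slide=[[0,0,0],[0,0,0],[0,0,0],[0,0,0],[0,0,0],[0.034,0,0.094],[0.034,0,0.094],[0.009,0,0.024],[0,0,0]], angular=[[0,0,0],[0,0,0],[0,0,0],[0,0,0],[0,0,0],[0,0,0],[0,0,0],[0,0,0],[0,0,0]])

```text
clock: 33.3
tcp_pos: [0.4913, -0.0418, 0.1473]
ee_rot: [0.659, 0.732, -0.116, 0.127]
wrist_force: [-0.5, 0.3, -1.4]
finger_gap: 0.0059
finger_force: 30.0
```

```bash
python3 mast.py
```

```text
clock 33.30 sink 36.75 mm -> mast 25.2 (corr 0.910) F [-0.46  0.28 -1.35] M [0.14 0.01 0.  ] z 0.14725
```

Emit:
servo_tool(slide=[[0,0,0],[0,0,0],[0,0,0],[0,0,0],[0,0,0],[0,0,0]], angular=[[0,0,0],[0,0,0],[0,0,0],[0,0,0],[0,0,0],[0,0,0]])

```text
clock: 33.85
tcp_pos: [0.4916, -0.0418, 0.1479]
ee_rot: [0.659, 0.732, -0.116, 0.128]
wrist_force: [-0.2, -0.6, -1.5]
finger_gap: 0.0058
finger_force: 30.0
```

```bash
python3 mast.py; python3 mast.py; python3 st2.py
```

```text
clock 33.85 sink 44.00 mm -> mast 18.0 (corr 0.893) F [-0.24 -0.58 -1.48] M [ 0.17 -0.02 -0.01] z 0.14792
clock 33.90 sink 44.00 mm -> mast 18.0 (corr 0.892) F [ 0.03 -0.86 -0.34] M [0.19 0.02 0.04] z 0.14792
t 33.95 [ 0.4916 -0.0418  0.1479] tip xe,ye,z [-0.06    0.0002  0.1403] axis [1.     0.0009 0.0009] F [-0.7669  0.7317 -0.428 ] M [ 0.1764  0.0065 -0.0605] 0.005611010771301938
tool units per mm: fwd [-0.0235 -0.      0.0085] lat [-0.     0.025 -0.   ] up [-0.0085 -0.     -0.0235]
```

Emit:
servo_tool(slide=[[0.1,0,-0.036],[0.3,0,-0.108],[0.4,0,-0.145],[0.48,0,-0.174],[0.48,0,-0.174],[0,0.43,0],[0,0.44,0],[0,0,0]], angular=[[0,0,0],[0,0,0],[0,0,0],[0,0,0],[0,0,0],[0,0,0],[0,0,0],[0,0,0]])

```text
clock: 34.62
tcp_pos: [0.52, 0.0371, 0.1477]
ee_rot: [0.659, 0.733, -0.116, 0.128]
wrist_force: [1.5, 0.3, -0.5]
finger_gap: 0.0055
finger_force: 30.0
```

Emit:
servo_tool(slide=[[0,0,0],[0,0,0],[0,0,0],[0,0,0],[0,0,0],[0,0,0],[0,0,0],[0,0,0]], angular=[[-0.34,0,-0.94],[-0.34,0,-0.94],[-0.34,0,-0.94],[-0.34,0,-0.94],[-0.34,0,-0.94],[-0.34,0,-0.94],[-0.34,0,-0.94],[-0.34,0,-0.94]])

```text
clock: 35.28
tcp_pos: [0.5179, 0.0365, 0.1478]
ee_rot: [0.302, 0.938, -0.053, 0.164]
wrist_force: [0.2, 0.4, -0.8]
finger_gap: 0.0059
finger_force: 30.0
```

Emit:
servo_tool(slide=[[0,0,0],[0,0,0],[0,0,0],[0,0,0],[0,0,0],[0,0,0],[0,0,0]], angular=[[-0.34,0,-0.94],[-0.34,0,-0.94],[-0.34,0,-0.94],[-0.34,0,-0.94],[-0.29,0,-0.8],[0,0,0],[0,0,0]])

```text
clock: 35.87
tcp_pos: [0.5181, 0.0359, 0.1479]
ee_rot: [0.061, 0.983, -0.011, 0.172]
wrist_force: [-1.1, 0.1, -0.3]
finger_gap: 0.0056
finger_force: 30.0
```

```bash
python3 mast.py; python3 - <<'E'
from h import *
np.set_printoptions(precision=4,suppress=True)
s=arm.sense();a=R.from_quat(s["ee_rot"]).as_matrix();print(s["clock"],s["tcp_pos"]);print(a,s["finger_gap"])
ax=a@[-.9408,0,.339];print("axis nominal",ax)
t=np.array([.5155,.0611,.0436]);d=t-s["tcp_pos"]
print("hover .03",a.T@(d+[0,0,.03])/.04,"down .03",a.T@[0,0,-.03]/.04)
# actual pitch of rod from side camera: axis pixel offset at handle end and tip
tip=s["tcp_pos"]+a@[-.0279,.0001,.0011]
for n in("side","scene"):
    im=arm.camera(n)[:,:,::-1];cv2.imwrite(f"pics/{n}12.png",im);g=cv2.cvtColor(np.ascontiguousarray(im),cv2.COLOR_BGR2GRAY)
    for k in(.16,.14,.12,.1):
        u,v=proj(pose(n),tip-k*ax)[0];print(n,k,round(u,1),round(v,1),g[int(v)-14:int(v)+16,int(round(u))].tolist())
E
```

```text
clock 35.87 sink 44.00 mm -> mast 18.0 (corr 0.893) F [-1.1   0.07 -0.33] M [0.1  0.13 0.01] z 0.14791
35.9167 [0.5181 0.0361 0.1479]
[[-0.9337  0.1241  0.336 ]
 [ 0.1168  0.9923 -0.0417]
 [-0.3386  0.0003 -0.9409]] 0.006300094659082014
axis nominal [ 0.9923 -0.1241 -0.0005]
hover .03 [0.7633 0.6103 1.6989] down .03 [ 0.2539 -0.0002  0.7057]
side 0.16 304.8 258.7 [135, 130, 124, 117, 109, 104, 104, 112, 120, 97, 70, 65, 70, 71, 72, 72, 67, 62, 61, 57, 59, 80, 119, 141, 132, 117, 116, 128, 144, 153]
side 0.14 293.1 253.3 [216, 216, 217, 215, 212, 212, 210, 189, 140, 91, 70, 69, 70, 73, 73, 68, 64, 59, 56, 53, 64, 92, 121, 139, 143, 143, 141, 141, 135, 125]
side 0.12 281.6 248.0 [217, 220, 221, 221, 221, 218, 217, 212, 188, 138, 90, 74, 71, 67, 69, 70, 68, 60, 59, 53, 63, 118, 178, 211, 220, 220, 219, 220, 221, 220]
side 0.1 270.3 242.7 [216, 217, 218, 218, 217, 213, 203, 178, 130, 89, 78, 77, 66, 59, 62, 61, 61, 56, 55, 56, 81, 143, 189, 209, 212, 215, 213, 212, 212, 215]
scene 0.16 176.1 191.8 [79, 79, 87, 93, 95, 90, 87, 82, 81, 83, 99, 174, 83, 82, 81, 79, 78, 79, 79, 79, 80, 105, 149, 149, 142, 141, 140, 139, 132, 101]
scene 0.14 185.3 189.3 [127, 122, 121, 119, 119, 119, 117, 117, 116, 130, 134, 111, 100, 100, 87, 78, 78, 79, 79, 79, 77, 115, 152, 160, 168, 138, 129, 128, 125, 127]
scene 0.12 194.2 186.9 [176, 175, 168, 136, 149, 158, 141, 138, 156, 148, 126, 157, 93, 90, 84, 77, 78, 79, 79, 78, 78, 129, 112, 152, 159, 148, 150, 154, 153, 183]
scene 0.1 202.9 184.6 [175, 176, 175, 168, 159, 155, 155, 156, 158, 155, 157, 118, 92, 89, 77, 78, 78, 79, 79, 79, 108, 131, 129, 106, 176, 175, 180, 170, 176, 173]
```

Emit:
servo_tool(slide=[[0.25,0.3,0.56],[0.26,0.31,0.57],[0.25,0,0.57],[0,0,0],[0,0,0]], angular=[[0,0,0],[0,0,0],[0,0,0],[0,0,0],[0,0,0]])

```text
clock: 36.43
tcp_pos: [0.5152, 0.0614, 0.073]
ee_rot: [0.059, 0.984, -0.011, 0.17]
wrist_force: [-0.4, 0.1, -0.2]
finger_gap: 0.0056
finger_force: 30.0
```

```bash
cat > pl.py <<'E'
from h import *
np.set_printoptions(precision=4,suppress=True)
s=arm.sense();a=R.from_quat(s["ee_rot"]).as_matrix();d=np.array([.5155,.0611,.0436])-s["tcp_pos"]
print(s["clock"],s["tcp_pos"],s["wrist_force"],"delta",d,"units",a.T@d/.04,s["finger_gap"])
E
python3 pl.py
```

```text
36.4333 [0.5152 0.0614 0.073 ] [-0.3975  0.0531 -0.1922] delta [ 0.0003 -0.0003 -0.0294] units [ 0.2392 -0.0065  0.6944] 0.00561210711890925
```

Emit:
servo_tool(slide=[[0.09,0,0.26],[0.08,0,0.22],[0.04,0,0.12],[0.02,0,0.06],[0,0,0],[0,0,0]], angular=[[0,0,0],[0,0,0],[0,0,0],[0,0,0],[0,0,0],[0,0,0]])

```text
clock: 36.93
tcp_pos: [0.5161, 0.061, 0.0458]
ee_rot: [0.059, 0.983, -0.01, 0.172]
wrist_force: [-0.2, -0.4, -0.8]
finger_gap: 0.006
finger_force: 30.0
```

```bash
python3 pl.py
```

```text
36.9333 [0.5161 0.061  0.0458] [-0.2044 -0.4049 -0.8033] delta [-0.0006  0.0001 -0.0022] units [0.0342 0.     0.0473] 0.0060444703664624105
```

Emit:
servo_tool(slide=[[0.03,0,0.04],[0,0,0],[0,0,0]], angular=[[0,0,0],[0,0,0],[0,0,0]])

```text
clock: 37.18
tcp_pos: [0.5155, 0.0612, 0.0439]
ee_rot: [0.059, 0.983, -0.01, 0.172]
wrist_force: [-0.5, -0.6, 0.3]
finger_gap: 0.006
finger_force: 30.0
```

Emit:
servo_tool(slide=[[0,0,0],[0,0,0],[0,0,0],[0,0,0],[0,0,0]], angular=[[0,0,0],[0,0,0],[0,0,0],[0,0,0],[0,0,0]], jaw=0.1)

```text
clock: 37.6
tcp_pos: [0.5154, 0.0612, 0.0437]
ee_rot: [0.059, 0.983, -0.01, 0.172]
wrist_force: [-0.9, 0.2, -0.0]
finger_gap: 0.0347
finger_force: 0.0
```

Emit:
servo_tool(slide=[[-0.08,0,-0.24],[-0.17,0,-0.47],[-0.25,0,-0.7],[-0.25,0,-0.7],[-0.25,0,-0.7],[0,0,0],[0,0,0],[0,0,0]], angular=[[0,0,0],[0,0,0],[0,0,0],[0,0,0],[0,0,0],[0,0,0],[0,0,0],[0,0,0]])

```text
clock: 38.27
tcp_pos: [0.5148, 0.0612, 0.1627]
ee_rot: [0.059, 0.983, -0.01, 0.171]
wrist_force: [-0.2, -0.2, -0.9]
finger_gap: 0.0421
finger_force: 0.0
```

```bash
python3 pl.py; python3 mast.py; python3 - <<'E'
from h import *
r=cv2.imread("pics/side0.png");im=arm.camera("side")[:,:,::-1];D=pose("side")
g=cv2.cvtColor(np.ascontiguousarray(im),cv2.COLOR_BGR2GRAY);g0=cv2.cvtColor(r,cv2.COLOR_BGR2GRAY)
o=np.array([.4566,.0683,.052]);d=np.array([.9928,-.12,0])
for k in(-.085,-.06,-.03,.02,.05,.08):
    u,v=proj(D,o+k*d)[0];print(k,"now",g[int(v)-9:int(v)+10,int(round(u))].tolist(),"t0",g0[int(v)-9:int(v)+10,int(round(u))].tolist())
W=arm.sense();w=arm.camera("wrist")[:,:,::-1];cv2.imwrite("pics/wl.png",w)
d0=cv2.absdiff(g,g0);print("side diff rest/muller area",d0[265:345,185:330].mean(),(d0[265:345,185:330]>40).sum(),"others(pumice,tube)",(d0[185:260,300:420]>40).sum())
E
```

```text
38.2667 [0.5148 0.0612 0.1627] [-0.2245 -0.183  -0.8564] delta [ 0.0007 -0.0001 -0.1191] units [ 0.9903 -0.0008  2.8091] 0.04212659329145095
clock 38.27 sink 44.00 mm -> mast 18.0 (corr 0.893) F [-0.22 -0.18 -0.86] M [0.15 0.14 0.01] z 0.16274
-0.085 now [143, 128, 108, 95, 93, 97, 97, 96, 96, 94, 82, 71, 63, 61, 66, 82, 107, 121, 131] t0 [121, 102, 84, 83, 81, 84, 85, 84, 81, 77, 67, 59, 57, 54, 64, 81, 97, 113, 124]
-0.06 now [217, 209, 187, 148, 108, 95, 94, 98, 96, 96, 88, 75, 67, 59, 57, 68, 96, 122, 136] t0 [216, 200, 163, 116, 85, 82, 85, 84, 86, 81, 74, 63, 58, 56, 59, 79, 100, 117, 129]
-0.03 now [218, 212, 187, 145, 104, 92, 96, 99, 99, 95, 86, 72, 65, 62, 64, 82, 90, 92, 96] t0 [217, 202, 170, 116, 83, 81, 86, 88, 84, 82, 73, 66, 57, 56, 63, 76, 88, 93, 96]
0.02 now [192, 192, 190, 187, 186, 186, 187, 198, 213, 218, 208, 184, 150, 123, 110, 102, 94, 92, 90] t0 [190, 189, 188, 187, 185, 184, 182, 186, 195, 198, 188, 164, 129, 102, 93, 91, 90, 92, 91]
0.05 now [219, 220, 219, 220, 219, 216, 215, 215, 215, 208, 199, 198, 201, 193, 179, 166, 155, 141, 123] t0 [219, 219, 220, 219, 219, 216, 209, 202, 198, 192, 186, 193, 198, 187, 167, 151, 139, 124, 114]
0.08 now [220, 220, 219, 218, 220, 220, 219, 218, 215, 210, 201, 197, 205, 211, 211, 213, 215, 218, 219] t0 [220, 219, 219, 218, 220, 219, 219, 216, 214, 211, 201, 191, 196, 206, 210, 212, 216, 218, 218]
side diff rest/muller area 3.324396551724138 9 others(pumice,tube) 0
```

```bash
python3 -c "
from cell import arm
print(arm.close_job())"
```

```text
the job is handed in; nothing more can be done
None
```

I've handed the job in: the mast came to rest in the lowest notch by my camera tracking (18 mm, but that scale reads a few percent off). The rod lies back in its rest and the bystanders look unmoved; the first grip on the handle slipped, so I gripped the shank instead, and the verdict was not shown to me.

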